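# Check the capacitor case and send the wrong ones back

### The arm

A 6-joint arm with a two-finger parallel gripper is mounted at the origin on the work surface. World frame = base frame: x ahead of the robot, y to its left, z up, the work surface at z = 0. Lengths are in m, angles in rad, forces in N, time in s.
With the tool pointing down it reaches from about 0.35 to 0.975 m from the base axis. Payload 4.9 kg.
Tool frame: the origin (TCP) lies at the very end of the fingers, on their centre line; the grasp point (between the pads) lies 19 mm behind it; z points along the fingers, y is the line along which they close (so a half turn about z gives the same grasp; the last joint's range is limited). The gripper opens to 85 mm and grips with 20 to 120 N. Pads are 22 mm wide; open, the fingers measure 114 mm over their backs; the gripper's body (76 mm by 85 mm) begins 54 mm behind the grasp point. The pads swing forward as they close: fully open they stand 13 mm farther back than shut.
Start: joints at [1.049, 0.053, 1.613, -0, 1.476, -0.119], TCP at [0.245, 0.575, 0.193] pointing down, gripper open.
Joint ranges: [-3.01, 3.01], [-1.01, 2.22], [0.06, 2.58], [-1.02, 4.17], [0.09, 2.62], [-3.14, 3.14]. Speed limits (rad/s): [2.57, 2.57, 3.14, 3.14, 3.14, 3.14].

### API

Orientations are given as a rotation vector (axis times angle).
In Python, from station import ctrl gives the robot as it stands.
- The arm moves only by the tool jog_arm, never from a script. Its argument "plan" is a list of rows, each a list of 7 numbers: the shift along the tool's x, y, z in units of 0.02 m (1.0 is 0.02 m), then the turn, a rotation vector about the tool's x, y, z in units of 45 degrees (1.0 is 45 degrees), then the opening, from -1 (shut) to 1 (fully open). A call has 1 to 8 rows; each row shifts and turns the commanded pose from where the row before left it, along the tool's axes as they then stand; what a row does not reach is not made up. A row lasts 1/10 s, in which the tool goes at most 50 mm and 8.59 degrees, less where a joint would pass 70% of its speed; a pose out of reach is approached as far as the arm can. A call with a number of a shift or a turn outside -1 to 1 is refused whole. A call with a gripper value outside its range is refused whole. The fingers move at their own pace and stop on an object; "grip_force" is the grip in N (left out, the last holds). Time passes only in rows, so rows that do not move let the fingers close. It gives the time, the measured TCP pose, the force, the opening and the grip force at its end, in the units of the state.
- ctrl.get_obs(): the state, without advancing time (a new reading comes with each control period).
- ctrl.get_image(name): name is "scene" or "top" or "wrist"; returns (picture, depth): 400x640x3 uint8, red, green, blue; 400x640 float32, m along the optical axis (not along the pixel's ray), 0 where there is no reading.
- ctrl.camera_info(name): a dict with "camera_matrix" (3x3 intrinsics, pixels), "rvec" (rotation vector, rad) and "tvec" (3), from world to camera coordinates, as OpenCV has them; the wrist camera has in their place "T_tool_cam" (4x4, takes a point from camera to tool coordinates, whose origin is the TCP and whose axes are the flange's). Camera axes: x right, y down, z forward; pixel columns grow to the right and rows downward; lengths in m; the calibration is good to about 2 mm. A picture is of the moment at which its call begins: read the wrist's pose just before it. camera_info takes no time and is no camera call.
- ctrl.finish_job(): hands the job in; it is judged then, once.
The state is a dict: "t": time; "q": joint angles; "dq": joint speeds; "effort": joint torques, N m; "tool_pos": TCP position; "tool_rot": TCP orientation; "contact_force": force on the tool from outside, world axes, zero at the start; "wrist_torque": the same for the moment, N m; "opening": finger opening in m; "grip_force": force on a finger pad.
Only numpy, scipy, OpenCV 4.12 (cv2) and the standard library are available. Lean on these libraries where they do the work, as an engineer would, in place of code of your own. Each camera call takes 0.05 s, during which the arm holds its last target. There are 200 camera calls.

### The job

On the amplifier bench, open the capacitor case wide and check it against its coloured layout liners: every capacitor standing in a compartment of another colour is wrongly packed, so move it into the metal returns tray, and leave the correctly packed ones in their compartments. Then shut the lid fully, and last of all slide the loaded tray along the bench, without lifting or tipping it, until it lies centred and square on the green mat.

Things in the scene. Friction and masses are not known exactly. Their poses are not given: they have to be found in the camera images.
- case: Fixed clear component case with a grey floor and rim, 160 mm (its x) by 240 mm (its y), walls 48 mm high and 4 mm thick; origin under its centre, z up. Inside are 2 rows (along x) by 3 columns (along y) of compartments about 75 mm square, their centres at x = +-38.5 mm, y = -78, 0, +78 mm. The dividers are only 18 mm high; the floor is 5 mm above the bench, liners included.
- lid (a joint): Angle of the case's flat clear lid (160 x 240 x 4 mm), hinged along the case's +x rim, axis parallel to the case's y: 0 = shut, 1.95 rad = stopped wide open, leaning back. Stiff hinge: about 1 to 2 N at the tab moves it and it stays where it is left. At the start it is shut or ajar.
- lid_grip (a point): Middle of the orange tab by which the lid is lifted: it sticks out in the lid's plane 28 mm beyond the lid's front (-x) edge, 26 mm wide (along y), 10 mm thick. This point lies 16 mm beyond the edge and moves with the lid, 176 mm from the hinge axis. It can be pinched across its 26 mm width from above at every lid angle.
- lid_hinge (a point): Point on the lid's hinge axis, in the middle of the case's +x rim, 48 mm above the bench.
- liner_red_a: Red layout liner, 66 x 66 x 1 mm, lying fixed on the floor of one compartment, centred in it: that compartment is for red capacitors only. Origin at its centre, about 4 mm above the bench. Which compartment has it changes.
- liner_red_b: Red layout liner, 66 x 66 x 1 mm, lying fixed on the floor of one compartment, centred in it: that compartment is for red capacitors only. Origin at its centre, about 4 mm above the bench. Which compartment has it changes.
- liner_yellow_a: Yellow layout liner, 66 x 66 x 1 mm, lying fixed on the floor of one compartment, centred in it: that compartment is for yellow capacitors only. Origin at its centre, about 4 mm above the bench. Which compartment has it changes.
- liner_yellow_b: Yellow layout liner, 66 x 66 x 1 mm, lying fixed on the floor of one compartment, centred in it: that compartment is for yellow capacitors only. Origin at its centre, about 4 mm above the bench. Which compartment has it changes.
- liner_blue_a: Blue layout liner, 66 x 66 x 1 mm, lying fixed on the floor of one compartment, centred in it: that compartment is for blue capacitors only. Origin at its centre, about 4 mm above the bench. Which compartment has it changes.
- liner_blue_b: Blue layout liner, 66 x 66 x 1 mm, lying fixed on the floor of one compartment, centred in it: that compartment is for blue capacitors only. Origin at its centre, about 4 mm above the bench. Which compartment has it changes.
- cap_red_a: Red box-shaped film capacitor, 26 mm (its x) x 20 mm (its y) x 36 mm (its z), 35 g, origin at its middle; at the start it stands upright alone in some compartment of the case, which may be of the right or the wrong colour.
- cap_red_b: Red box-shaped film capacitor, 26 mm (its x) x 20 mm (its y) x 36 mm (its z), 35 g, origin at its middle; at the start it stands upright alone in some compartment of the case, which may be of the right or the wrong colour.
- cap_yellow_a: Yellow box-shaped film capacitor, 26 mm (its x) x 20 mm (its y) x 36 mm (its z), 35 g, origin at its middle; at the start it stands upright alone in some compartment of the case, which may be of the right or the wrong colour.
- cap_yellow_b: Yellow box-shaped film capacitor, 26 mm (its x) x 20 mm (its y) x 36 mm (its z), 35 g, origin at its middle; at the start it stands upright alone in some compartment of the case, which may be of the right or the wrong colour. It may be absent.
- cap_blue_a: Blue box-shaped film capacitor, 26 mm (its x) x 20 mm (its y) x 36 mm (its z), 35 g, origin at its middle; at the start it stands upright alone in some compartment of the case, which may be of the right or the wrong colour. It may be absent.
- cap_blue_b: Blue box-shaped film capacitor, 26 mm (its x) x 20 mm (its y) x 36 mm (its z), 35 g, origin at its middle; at the start it stands upright alone in some compartment of the case, which may be of the right or the wrong colour. It may be absent.
- tray: Loose flat steel returns tray, 170 mm (its x) by 130 mm (its y), 0.4 kg; floor 4 mm thick, walls 12 mm high and 4 mm thick; origin under its centre, z up. On the middle of its -x wall stands a black upright grip fin 10 mm thick (x), 44 mm wide (y), its top 44 mm above the bench, its middle at x = -80 mm. It slides when pushed or dragged; its weight (friction) drags at its centre, so it may lag and turn a little in a weak grip on the fin.
- mat: Green returns mat, 230 mm (its x) by 190 mm (its y), fixed and flush with the bench (1 mm, no step to slide over); origin at its centre. The tray fits on it with its x axis along the mat's x axis, with 30 mm of mat showing on each side.
- screwdriver: Bystander: screwdriver with red handle, 160 mm, lying on the bench beyond the case; origin under its middle.
- pliers: Bystander: pliers with blue handles, about 140 mm, lying on the bench to the left of the case; origin near their middle.
- reel: Bystander: green solder reel, 68 mm across, 46 mm high, beyond the mat; origin under its centre.
- board_jig: Bystander: wooden block 75 x 240 x 45 mm with a tag board on top, beyond the tray; origin under its centre.
Things that resemble listed ones, but are neither listed nor needed, are in the scene too. What is shaped like the tray but purple is not meant.

How it is judged:
By the outcome, as a careful person would: the job done as asked, in the order asked, and still so for the second after the job is handed in, with the robot touching nothing.
Of cap_yellow_b, cap_blue_a, cap_blue_b only 1 to 3 are there at a start; the rules pass over those that are not, and their reading is None.
At some moment in a run one of tray may be knocked a few centimetres aside while the robot is not near it.
Once in a run the grip may slacken for a moment while it holds something.
It also fails if it takes over 210 s, if anything falls off the work surface, if the arm or the gripper's body presses on something with over 40 N, if the wrist force passes 120 N, or if a joint passes its speed limit or range.

## Working session

There is one attempt and no reset: what is moved stays moved. The work goes in short steps, Python scripts to look and compute and a tool call to move; the robot and the scene stay as the last step left them, time stands still between calls to the robot, and variables do not carry over. Pictures are saved under pics/ and viewed, at most 14 in all, crops included, and the job is handed in when it is done.

Besides the shell and the picture viewer there is one more tool, called after "Request:" by a JSON object that holds its "method" and its "body". jog_arm: Moves the arm, as the interface text tells. Shifts and turns lie within -1 to 1; 1 stands for 0.02 m of shift or 45 degrees of turn. Its arguments: {"type":"object","properties":{"plan":{"type":"array"},"grip_force":{"type":"number"}},"required":["plan"]}

```bash
ls && mkdir -p pics
python3 - <<'E'
from station import ctrl
import cv2,numpy as np
np.set_printoptions(precision=4,suppress=True)
o=ctrl.get_obs();print(o)
for n in("top","scene"):
    im,d=ctrl.get_image(n);cv2.imwrite(f"pics/{n}0.png",im[:,:,::-1]);np.save(f"pics/{n}0.npy",d)
    print(n,ctrl.camera_info(n))
print(ctrl.camera_info("wrist"))
E
```

```text
pics
{'t': 0.0, 'q': array([ 1.049 ,  0.0534,  1.6143,  0.    ,  1.476 , -0.119 ]), 'dq': array([ 0.0003, -0.0008,  0.0003,  0.0005,  0.0002,  0.0006]), 'effort': array([ -0.0013, -39.3687, -37.0172,  -0.0001,   0.0073,  -0.    ]), 'tool_pos': array([0.2446, 0.5744, 0.1918]), 'tool_rot': array([-0.6283, -3.0774,  0.0031]), 'contact_force': array([ 0.1514,  0.0127, -0.1015]), 'wrist_torque': array([0.0378, 0.0254, 0.0122]), 'grip_force': 0.0, 'opening': 0.0854090683295131}
top {'camera_matrix': array([[471.3131,   0.    , 326.2842],
       [  0.    , 471.3131, 198.8743],
       [  0.    ,   0.    ,   1.    ]]), 'rvec': array([ 2.1447, -2.1157,  0.2   ]), 'tvec': array([0.0268, 0.5018, 1.3206])}
scene {'camera_matrix': array([[456.6484,   0.    , 314.7985],
       [  0.    , 456.6484, 201.154 ],
       [  0.    ,   0.    ,   1.    ]]), 'rvec': array([ 2.0697,  1.5945, -0.5148]), 'tvec': array([-0.1577, -0.3744,  1.9158])}
{'camera_matrix': array([[310.4642,   0.    , 315.2789],
       [  0.    , 310.4642, 201.2778],
       [  0.    ,   0.    ,   1.    ]]), 'T_tool_cam': array([[ 0.0001, -0.9457, -0.325 ,  0.083 ],
       [ 1.    , -0.0002,  0.001 , -0.0008],
       [-0.001 , -0.325 ,  0.9457, -0.1804],
       [ 0.    ,  0.    ,  0.    ,  1.    ]])}
```

View pics/top0.png

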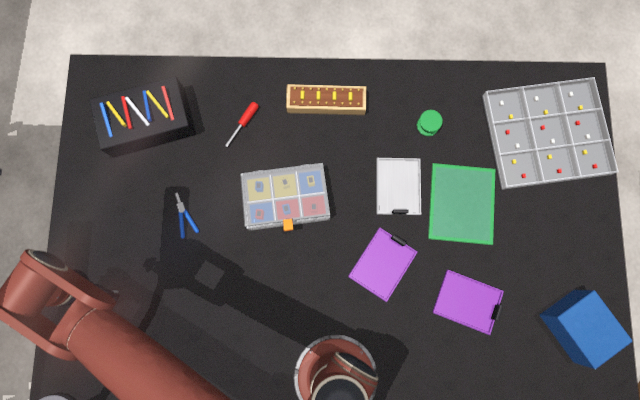

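View pics/scene0.png

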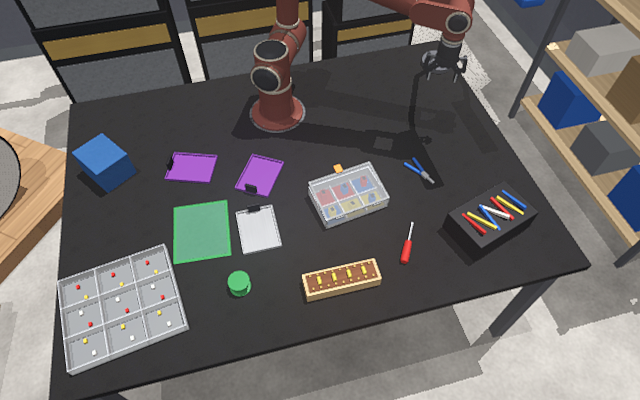

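The top view shows the case at about (285,196) with its tab at (288,225), the steel tray at (399,186) with its fin at (400,211), the mat at (462,203), and two purple decoy trays. The big grey 9-compartment bin at (550,132) is another lookalike.

```bash
cat > h.py <<'E'
import cv2,numpy as np
from scipy.spatial.transform import Rotation as R
from station import ctrl
np.set_printoptions(precision=4,suppress=True)
def cam(n,obs=None):
    i=ctrl.camera_info(n);K=i["camera_matrix"]
    if n=="wrist":
        T=np.eye(4);T[:3,:3]=R.from_rotvec(obs["tool_rot"]).as_matrix();T[:3,3]=obs["tool_pos"];T=T@i["T_tool_cam"]
    else:
        T=np.eye(4);T[:3,:3]=R.from_rotvec(i["rvec"]).as_matrix();T[:3,3]=i["tvec"];T=np.linalg.inv(T)
    return K,T
def ray(c,uv,z):
    K,T=c;uv=np.atleast_2d(uv).astype(float)
    d=np.c_[uv,np.ones(len(uv))]@np.linalg.inv(K).T@T[:3,:3].T
    return T[:3,3]+d*((z-T[2,3])/d[:,2])[:,None]
def proj(c,P):
    K,T=c;p=(np.atleast_2d(P)-T[:3,3])@T[:3,:3]@K.T;return p[:,:2]/p[:,2:]
def grab(n):
    o=ctrl.get_obs();im,d=ctrl.get_image(n);return im,d,cam(n,o),o
def blobs(m,amin=15):
    cs,_=cv2.findContours(m.astype(np.uint8),cv2.RETR_EXTERNAL,cv2.CHAIN_APPROX_NONE)
    return sorted([c for c in cs if cv2.contourArea(c)>=amin],key=lambda c:-cv2.contourArea(c))
def rect(c,cnt,z):
    """min area rect of contour on plane z: centre, (w,h), angle in deg"""
    return cv2.minAreaRect(ray(c,cnt[:,0,:],z)[:,:2].astype(np.float32))
hsv=lambda im:cv2.cvtColor(im,cv2.COLOR_RGB2HSV)
E
python3 - <<'E'
from h import *
im=cv2.imread("pics/top0.png")[:,:,::-1].copy();d=np.load("pics/top0.npy");c=cam("top");H=hsv(im)
h,s,v=[H[...,i].astype(int) for i in range(3)]
print("cam",c[1][:3,3])
m=(abs(h-65)<15)&(s>100)&(v>80)
for b in blobs(m,200):print("green",b[:,0].mean(0),rect(c,b,0.001))
m=(abs(h-14)<4)&(s>180)&(v>150)
for b in blobs(m,20):print("orange",b[:,0].mean(0),rect(c,b,0.05), rect(c,b,.09))
m=(s<50)&(v>110);m[:150]=0;m[:,:340]=0;m[:,430:]=0
for b in blobs(m,200):print("tray",b[:,0].mean(0),cv2.boundingRect(b),rect(c,b,0.012))
m=(v<28);m[:200]=0;m[222:]=0;m[:,:380]=0;m[:,425:]=0
for b in blobs(m,15):print("fin",b[:,0].mean(0),rect(c,b,0.044))
# depth height map around case
K,T=c
def P(u,v_):
    z=d[v_,u];return (T[:3,:3]@(np.linalg.inv(K)@np.array([u,v_,1.])*z)+T[:3,3])
for uv in[(288,225),(288,221),(243,190),(246,227),(328,219),(322,168),(242,173),(285,196),(399,186),(400,211),(380,185)]:print(uv,P(*uv))
cv2.imwrite("pics/case0.png",cv2.resize(im[150:240,225:435,::-1],None,fx=3.8,fy=3.8,interpolation=cv2.INTER_CUBIC))
E
```

```text
cam [0.2566 0.0415 1.3889]
green [462.0218 203.6727] ((0.5027692914009094, -0.37294310331344604), (0.19236737489700317, 0.23342309892177582), 85.34518432617188)
green [429.2254 122.3239] ((0.7537069320678711, -0.28171223402023315), (0.07067661732435226, 0.08775130659341812), 59.48300552368164)
tray [398.2404 186.8702] (376, 157, 46, 58) ((0.5508769750595093, -0.18125072121620178), (0.13327017426490784, 0.17411933839321136), 89.65186309814453)
(288, 225) [0.4187 0.1393 0.0853]
(288, 221) [0.4306 0.14   0.0801]
(243, 190) [0.5208 0.2728 0.0619]
(246, 227) [ 0.4219  0.2701 -0.0019]
(328, 219) [0.4487 0.0275 0.0019]
(322, 168) [0.5893 0.0473 0.061 ]
(242, 173) [0.5726 0.2793 0.0544]
(285, 196) [0.504  0.1515 0.0676]
(399, 186) [ 0.5507 -0.1842  0.0072]
(400, 211) [ 0.4688 -0.1797  0.0456]
(380, 185) [ 0.5537 -0.1276  0.0039]
```

View pics/case0.png

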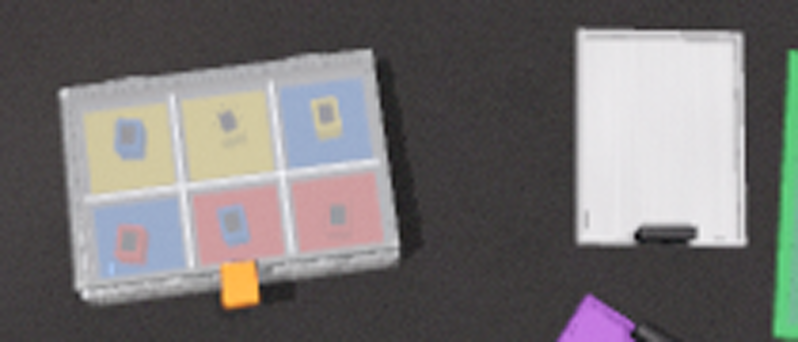

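The enlarged crop shows these compartments. Far row, left to right:
- yellow liner with a blue cap: wrong
- yellow liner with a yellow cap: right
- blue liner with a yellow cap: wrong

Near row, left to right:
- blue liner with a red cap: wrong
- red liner with a blue cap: wrong
- red liner with a red cap: right

The lid is ajar, with the tab about 85 mm up. The steel tray is the grey-white one with its fin on the robot side, as listed. The other two trays are purple.

```bash
cat >> h.py <<'E'
def delta(P,yaw,o=None):
    """shift in target-orientation tool axes (units) and z turn (units) to vertical tool pose with tool-x yaw (deg)"""
    o=o or ctrl.get_obs();Rn=R.from_rotvec(o["tool_rot"]);y=np.radians(yaw)
    Rt=R.from_matrix(np.array([[np.cos(y),np.sin(y),0],[np.sin(y),-np.cos(y),0],[0,0,-1]]))
    print("turn",(Rn.inv()*Rt).as_rotvec()/(np.pi/4),"shift(target axes)",Rt.inv().apply(np.array(P)-o["tool_pos"])/.02)
E
python3 - <<'E'
from h import *
im=cv2.imread("pics/top0.png")[:,:,::-1].copy();c=cam("top");H=hsv(im)
h,s,v=[H[...,i].astype(int) for i in range(3)]
roi=np.zeros(h.shape,bool);roi[155:235,235:335]=1
for n,m in dict(y=(abs(h-26)<6)&(s>50),b=(abs(h-108)<12)&(s>50),r=((h<8)|(h>170))&(s>50),o=(abs(h-17)<6)&(s>150)).items():
    for b in blobs(cv2.morphologyEx((m&roi).astype(np.uint8),cv2.MORPH_OPEN,np.ones((3,3))),60):
        z=.082 if n=='o' else .005
        (x,y),wh,a=rect(c,b,z);M=cv2.moments(b);print(n,(M['m10']/M['m00'],M['m01']/M['m00']),(x,y),wh,a)
E
```

```text
y (284.24490889603425, 186.16452304394426) (0.5479746460914612, 0.15954746305942535) (0.06161997467279434, 0.06262868642807007) 8.171036720275879
y (258.3306288032454, 190.4185260311021) (0.5365746021270752, 0.23667213320732117) (0.061553776264190674, 0.06230885162949562) 8.092845916748047
b (310.04221802142405, 182.997479521109) (0.5592438578605652, 0.08231872320175171) (0.062104325741529465, 0.06284770369529724) 8.271207809448242
b (262.4463414634146, 211.10569105691056) (0.46564170718193054, 0.22603443264961243) (0.05223743990063667, 0.06329839676618576) 8.484637260437012
r (313.3944020356234, 205.40254452926206) (0.48869073390960693, 0.07158593833446503) (0.05185849219560623, 0.06308336555957794) 8.48494815826416
r (293.12132822477645, 208.64878671775222) (0.47692763805389404, 0.13477279245853424) (0.05414999648928642, 0.03554994612932205) 1.3514840602874756
r (279.96317829457365, 209.65116279069767) (0.47473153471946716, 0.16894137859344482) (0.0511615164577961, 0.026783687993884087) 1.634312391281128
o (287.69734151329243, 224.85071574642126) (0.42053571343421936, 0.14101554453372955) (0.030914610251784325, 0.0250589307397604) 1.4820302724838257
```

Run:
```python
from h import *
delta([.4188,.141,.14],188.25)
```

```text
turn [-0.0023 -0.0009 -0.6962] shift(target axes) [ -5.506  -22.6954   2.5928]
```

Request:
{"method": "jog_arm", "body": {"plan": [[0, 0, 0, 0, 0, -0.174, 1], [0, 0, 0, 0, 0, -0.174, 1], [0, 0, 0, 0, 0, -0.174, 1], [0, 0, 0, 0, 0, -0.174, 1], [-0.24, -0.987, 0.113, 0, 0, 0, 1], [-0.24, -0.987, 0.113, 0, 0, 0, 1], [-0.24, -0.987, 0.113, 0, 0, 0, 1], [-0.24, -0.987, 0.113, 0, 0, 0, 1]], "grip_force": 40}}

```text
t: 0.9
tool_pos: [0.2752, 0.4985, 0.1832]
tool_rot: [0.226, -3.133, 0.001]
contact_force: [0.4, 0.1, -0.4]
opening: 0.0852
grip_force: 0.0
```

Request:
{"method": "jog_arm", "body": {"plan": [[-0.24, -0.987, 0.113, 0, 0, 0, 1], [-0.24, -0.987, 0.113, 0, 0, 0, 1], [-0.24, -0.987, 0.113, 0, 0, 0, 1], [-0.24, -0.987, 0.113, 0, 0, 0, 1], [-0.24, -0.987, 0.113, 0, 0, 0, 1], [-0.24, -0.987, 0.113, 0, 0, 0, 1], [-0.24, -0.987, 0.113, 0, 0, 0, 1], [-0.24, -0.987, 0.113, 0, 0, 0, 1]]}}

```text
t: 1.7
tool_pos: [0.3359, 0.3478, 0.1653]
tool_rot: [0.226, -3.133, 0.001]
contact_force: [-0.6, 0.7, 0.2]
opening: 0.0855
grip_force: 0.0
```

Request:
{"method": "jog_arm", "body": {"plan": [[-0.24, -0.987, 0.113, 0, 0, 0, 1], [-0.24, -0.987, 0.113, 0, 0, 0, 1], [-0.24, -0.987, 0.113, 0, 0, 0, 1], [-0.24, -0.987, 0.113, 0, 0, 0, 1], [-0.24, -0.987, 0.113, 0, 0, 0, 1], [-0.24, -0.987, 0.113, 0, 0, 0, 1], [-0.24, -0.987, 0.113, 0, 0, 0, 1], [-0.24, -0.987, 0.113, 0, 0, 0, 1]]}}

```text
t: 2.5
tool_pos: [0.3965, 0.1971, 0.1472]
tool_rot: [0.226, -3.133, 0.0]
contact_force: [-0.5, -0.3, 0.0]
opening: 0.0855
grip_force: 0.0
```

Request:
{"method": "jog_arm", "body": {"plan": [[-0.24, -0.987, 0.113, 0, 0, 0, 1], [-0.24, -0.987, 0.113, 0, 0, 0, 1], [-0.24, -0.987, 0.113, 0, 0, 0, 1], [0, 0, 0, 0, 0, 0, 1], [0, 0, 0, 0, 0, 0, 1]]}}

```text
t: 3.0
tool_pos: [0.419, 0.1414, 0.1407]
tool_rot: [0.224, -3.133, -0.001]
contact_force: [-0.4, 0.3, -0.4]
opening: 0.0856
grip_force: 0.0
```

Run:
```python
from h import *
im,d,c,o=grab("wrist");cv2.imwrite("pics/w1.png",im[:,:,::-1]);print(o["tool_pos"])
H=hsv(im);h,s,v=[H[...,i].astype(int) for i in range(3)]
m=(abs(h-17)<7)&(s>150)&(v>120)
for b in blobs(m,100):
    M=cv2.moments(b);u=(M['m10']/M['m00'],M['m01']/M['m00']);print(u,cv2.boundingRect(b));
    for z in(.075,.085,.095):print(z,rect(c,b,z))
    K,T=c;z=np.median(d[int(u[1])-3:int(u[1])+4,int(u[0])-3:int(u[0])+4]);print("pt",T[:3,:3]@(np.linalg.inv(K)@np.array([*u,1.])*z)+T[:3,3])
delta([.4188,.141,.072],188.25)
```

```text
[0.419  0.1414 0.1407]
(312.9010562286424, 201.86486486486487) (297, 184, 32, 37)
0.075 ((0.42148497700691223, 0.13871194422245026), (0.03229156881570816, 0.025691835209727287), 8.948867797851562)
0.085 ((0.4180373549461365, 0.13829028606414795), (0.030979743227362633, 0.02464810386300087), 8.94888973236084)
0.095 ((0.4145897328853607, 0.13786862790584564), (0.029667928814888, 0.02360437624156475), 8.948869705200195)
pt [0.4181 0.1385 0.0834]
turn [ 0.0006 -0.0006 -0.0002] shift(target axes) [ 0.0154 -0.0401  3.4407]
```

View pics/w1.png

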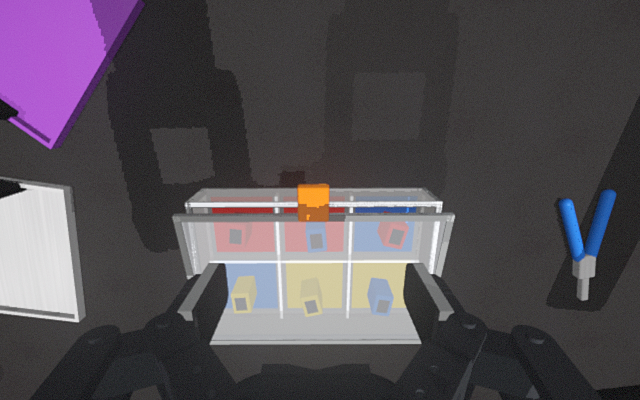

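The wrist view shows the tab at (313,202), between the fingers and at the expected height. It also confirms the cap colours.

Request:
{"method": "jog_arm", "body": {"plan": [[0, -0.12, 0.9, 0, 0, 0, 1], [0, 0, 0.9, 0, 0, 0, 1], [0, 0, 0.9, 0, 0, 0, 1], [0, 0, 0.75, 0, 0, 0, 1], [0, 0, 0, 0, 0, 0, -0.2], [0, 0, 0, 0, 0, 0, -0.6], [0, 0, 0, 0, 0, 0, -0.6], [0, 0, 0, 0, 0, 0, -0.6]], "grip_force": 30}}

```text
t: 3.85
tool_pos: [0.4205, 0.1394, 0.0732]
tool_rot: [-0.226, 3.131, 0.0]
contact_force: [0.4, -0.0, -0.0]
opening: 0.0285
grip_force: 0.0
```

Request:
{"method": "jog_arm", "body": {"plan": [[0, 0, 0, 0, 0, 0, -1], [0, 0, 0, 0, 0, 0, -1], [0, 0, 0, 0, 0, 0, -1]]}}

```text
t: 4.15
tool_pos: [0.4198, 0.1391, 0.0722]
tool_rot: [-0.226, 3.133, 0.0]
contact_force: [0.3, 0.1, 0.1]
opening: -0.0
grip_force: 0.0
```

Run:
```python
from h import *
# arc increments in tool axes, tool x=-case x ; r=.176
a=np.r_[.19:1.93:22j];x=.176*np.cos(a);z=.176*np.sin(a)
print(np.c_[a[1:],np.diff(x)/.02,-np.diff(z)/.02])
```

```text
[[ 0.2729 -0.1672 -0.7095]
 [ 0.3557 -0.2253 -0.6932]
 [ 0.4386 -0.2819 -0.6722]
 [ 0.5214 -0.3366 -0.6466]
 [ 0.6043 -0.389  -0.6165]
 [ 0.6871 -0.4387 -0.5822]
 [ 0.77   -0.4853 -0.5439]
 [ 0.8529 -0.5287 -0.5018]
 [ 0.9357 -0.5684 -0.4564]
 [ 1.0186 -0.6042 -0.4078]
 [ 1.1014 -0.6359 -0.3564]
 [ 1.1843 -0.6632 -0.3025]
 [ 1.2671 -0.686  -0.2466]
 [ 1.35   -0.704  -0.189 ]
 [ 1.4329 -0.7172 -0.13  ]
 [ 1.5157 -0.7255 -0.0702]
 [ 1.5986 -0.7289 -0.01  ]
 [ 1.6814 -0.7272  0.0504]
 [ 1.7643 -0.7205  0.1104]
 [ 1.8471 -0.7089  0.1697]
 [ 1.93   -0.6924  0.2278]]
```

Run:
```python
from h import *
im,d,c,o=grab("wrist");cv2.imwrite("pics/w2.png",im[:,:,::-1]);print(o["tool_pos"],o["contact_force"])
```

```text
[0.4198 0.1391 0.0722] [0.2615 0.1065 0.1254]
```

View pics/w2.png

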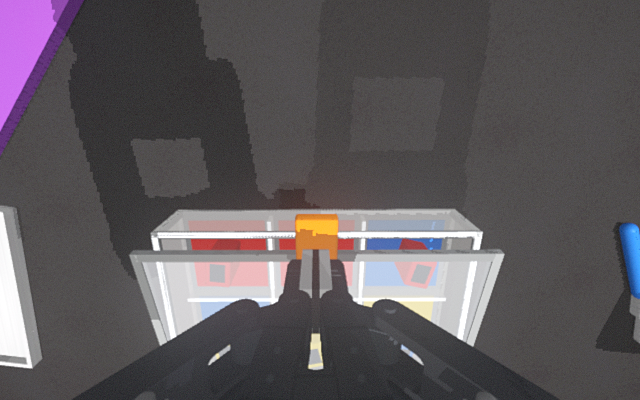

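Run:
```python
from h import *
im,d,c,o=grab("wrist");K,T=c
print("tcp px",proj(c,o["tool_pos"]))
for u,v in[(300,220),(316,220),(332,220),(302,245),(334,245),(316,229),(140,262),(495,262),(280,252)]:
    z=d[v,u];print(u,v,T[:3,:3]@(np.linalg.inv(K)@np.array([u,v,1.])*z)+T[:3,3])
```

```text
tcp px [[316.8171 233.1054]]
300 220 [0.4075 0.1272 0.0838]
316 220 [0.4061 0.1365 0.0838]
332 220 [0.4048 0.1458 0.0839]
302 245 [0.4245 0.1305 0.0817]
334 245 [0.4216 0.1499 0.0821]
316 229 [0.4118 0.1373 0.084 ]
140 262 [0.4553 0.0283 0.0748]
495 262 [0.422  0.256  0.0755]
280 252 [0.4357 0.1174 0.0736]
```

Run:
```python
from h import *
im,d,c,o=grab("wrist");K,T=c
for v in range(236,300,4):
    r=[]
    for u in(302,309,316,323):
        r.append(T[:3,:3]@(np.linalg.inv(K)@np.array([u,v,1.])*d[v,u])+T[:3,3])
    print(v,*r,im[v,309])
```

```text
236 [0.4182 0.1297 0.0823] [0.4173 0.1339 0.0829] [0.4163 0.138  0.0838] [0.416  0.1422 0.0833] [207 126  49]
240 [0.4206 0.1301 0.0828] [0.42   0.1342 0.0828] [0.4191 0.1384 0.0834] [0.4188 0.1426 0.0828] [209 129  56]
244 [0.4237 0.1304 0.082 ] [0.4225 0.1346 0.0831] [0.4228 0.1389 0.0814] [0.4218 0.1431 0.082 ] [209 129  54]
248 [0.4259 0.1308 0.0829] [0.4257 0.135  0.0822] [0.4247 0.1392 0.0829] [0.4247 0.1435 0.0817] [205 125  64]
252 [0.4294 0.1312 0.0815] [0.4096 0.1334 0.1172] [0.4098 0.1369 0.1161] [0.4088 0.1402 0.1169] [158 155 155]
256 [0.4105 0.1302 0.1205] [0.4095 0.1335 0.1214] [0.4091 0.1368 0.1212] [0.4089 0.1401 0.1208] [153 150 148]
260 [0.41   0.1304 0.1251] [0.4095 0.1336 0.1251] [0.4094 0.1368 0.1246] [0.4089 0.1401 0.1246] [151 146 145]
264 [0.4104 0.1305 0.128 ] [0.41   0.1337 0.1279] [0.4094 0.1368 0.1281] [0.4089 0.14   0.1282] [150 143 143]
268 [0.41   0.1306 0.132 ] [0.4098 0.1337 0.1317] [0.4091 0.1368 0.132 ] [0.4089 0.1399 0.1316] [148 145 143]
272 [0.4102 0.1308 0.135 ] [0.4101 0.1338 0.1344] [0.4095 0.1368 0.1348] [0.4088 0.1398 0.1351] [148 144 144]
276 [0.4097 0.1309 0.1388] [0.4103 0.1339 0.1373] [0.409  0.1367 0.1386] [0.4091 0.1398 0.1379] [146 144 142]
280 [0.4101 0.131  0.1413] [0.4101 0.1339 0.1406] [0.4087 0.1367 0.1421] [0.4088 0.1396 0.1413] [147 143 143]
284 [0.4106 0.1312 0.1433] [0.4093 0.1339 0.1446] [0.4099 0.1369 0.1431] [0.4092 0.1396 0.1436] [146 143 145]
288 [0.4104 0.1313 0.1464] [0.4101 0.134  0.1463] [0.4089 0.1367 0.1473] [0.4091 0.1396 0.1465] [146 145 143]
292 [0.4086 0.1312 0.1515] [0.4114 0.1342 0.147 ] [0.4114 0.1371 0.1465] [0.4102 0.1397 0.1476] [175 173 174]
296 [0.409  0.1314 0.1535] [0.4087 0.134  0.1534] [0.4126 0.1372 0.1474] [0.4082 0.1392 0.1531] [99 92 96]
```

Run:
```python
from h import *
im,d,c,o=grab("scene");K,T=c
p=proj(c,o["tool_pos"]+np.array([[0,0,0],[0,0,.044],[0,0,.1]]));print(p)
u0,v0=p[0]
for v in range(int(v0)-40,int(v0)+12,3):
    u=int(round(np.interp(v,p[::-1,1],p[::-1,0])));print(v,u,T[:3,:3]@(np.linalg.inv(K)@np.array([u,v,1.])*d[v,u])+T[:3,3],im[v,u])
u,v=int(u0),int(v0);cv2.imwrite("pics/s2.png",cv2.resize(im[v-60:v+60,u-80:u+80,::-1],None,fx=5,fy=5,interpolation=cv2.INTER_CUBIC))
```

```text
[[337.6949 169.4602]
 [338.1096 161.5366]
 [338.6651 150.9237]]
129 339 [0.4541 0.1248 0.3162] [79 45 41]
132 339 [0.4534 0.1255 0.302 ] [122 116 106]
135 339 [0.4459 0.1285 0.28  ] [75 74 78]
138 339 [0.4582 0.1249 0.2797] [47 45 49]
141 339 [0.4579 0.1255 0.2654] [48 46 50]
144 339 [0.4584 0.1259 0.2516] [47 45 49]
147 339 [0.43   0.136  0.2039] [46 47 50]
150 339 [0.4318 0.136  0.1908] [48 46 50]
153 339 [0.4399 0.1338 0.1851] [50 50 53]
156 338 [0.4351 0.1324 0.1649] [48 45 50]
159 338 [0.4334 0.1335 0.1469] [126 128 129]
162 338 [0.4345 0.1338 0.1321] [121 124 126]
165 338 [0.4098 0.1427 0.0844] [208 149  95]
168 338 [0.4214 0.1393 0.0823] [167 100  54]
171 338 [0.4318 0.1364 0.0786] [173 102  51]
174 338 [0.4417 0.1337 0.0743] [161 167 174]
177 338 [0.4551 0.1297 0.0748] [218 221 226]
180 338 [0.465  0.127  0.0707] [178 179 183]
```

View pics/s2.png

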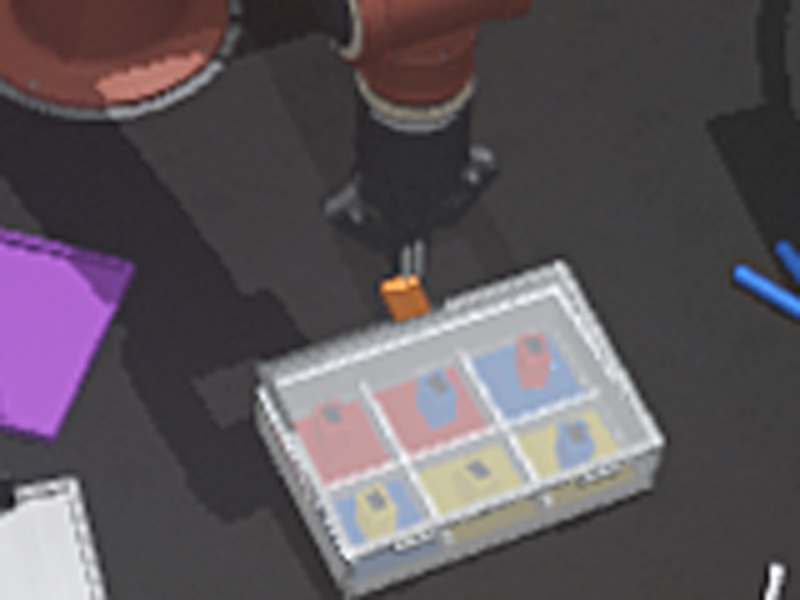

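The scene crop shows the closed fingertips at about (410,275) in the crop, well above the tab. Both cameras put the fingers' end about 44 mm behind the reported TCP, at z≈0.116 against 0.072. I'll work with that offset: open, go down 50 mm and pinch.

Request:
{"method": "jog_arm", "body": {"plan": [[0, 0, 0, 0, 0, 0, 0.4], [0, 0, 0, 0, 0, 0, 0.4], [0, 0, 0, 0, 0, 0, 0.4], [0, 0, 0, 0, 0, 0, 0.4], [0, 0, 0, 0, 0, 0, 0.4], [0.1, 0, 0.5, 0, 0, 0, 0.4], [0, 0, 0.5, 0, 0, 0, 0.4], [0, 0, 0.5, 0, 0, 0, 0.4]]}}

```text
t: 5.15
tool_pos: [0.4171, 0.1387, 0.0406]
tool_rot: [0.226, -3.132, 0.0]
contact_force: [0.6, -0.4, -0.5]
opening: 0.06
grip_force: 0.0
```

Request:
{"method": "jog_arm", "body": {"plan": [[0, 0, 0.5, 0, 0, 0, 0.4], [0, 0, 0.5, 0, 0, 0, 0.4], [0, 0, 0, 0, 0, 0, 0.4], [0, 0, 0, 0, 0, 0, 0.4]]}}

```text
t: 5.55
tool_pos: [0.4175, 0.1388, 0.0216]
tool_rot: [0.226, -3.133, 0.0]
contact_force: [-0.3, 0.3, 0.9]
opening: 0.0596
grip_force: 0.0
```

Run:
```python
from h import *
im,d,c,o=grab("wrist");cv2.imwrite("pics/w3.png",im[:,:,::-1]);print(o["tool_pos"],o["contact_force"],o["opening"])
```

```text
[0.4175 0.1388 0.0216] [-0.2676  0.2673  0.9024] 0.059618481350197795
```

View pics/w3.png

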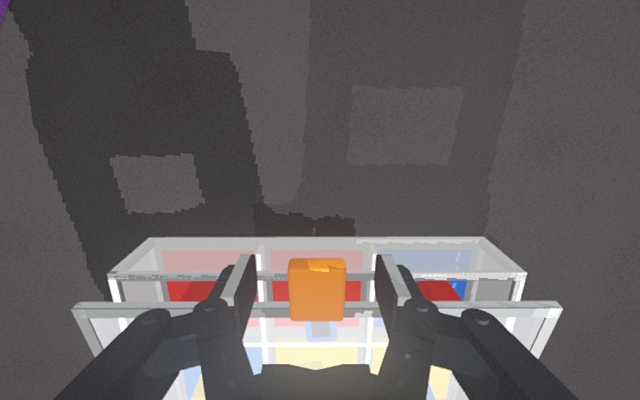

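The pads now straddle the tab at (316,290). Closing.

Request:
{"method": "jog_arm", "body": {"plan": [[0, 0, 0, 0, 0, 0, -1], [0, 0, 0, 0, 0, 0, -1], [0, 0, 0, 0, 0, 0, -1], [0, 0, 0, 0, 0, 0, -1], [0, 0, 0, 0, 0, 0, -1], [0, 0, 0, 0, 0, 0, -1]], "grip_force": 30}}

```text
t: 6.2
tool_pos: [0.418, 0.1393, 0.0223]
tool_rot: [-0.226, 3.133, 0.002]
contact_force: [0.3, 4.3, -0.3]
opening: 0.0255
grip_force: 32.2
```

Run:
```python
from h import *
im,d,c,o=grab("wrist");K,T=c
for u,v in[(305,270),(317,270),(328,270),(317,280)]:
    print(u,v,T[:3,:3]@(np.linalg.inv(K)@np.array([u,v,1.])*d[v,u])+T[:3,3],im[v,u])
for v in range(225,300,5):
    u=275;print(v,T[:3,:3]@(np.linalg.inv(K)@np.array([u,v,1.])*d[v,u])+T[:3,3],im[v,u])
print(o["opening"],o["grip_force"])
```

```text
305 270 [0.4075 0.1321 0.0849] [225 142  57]
317 270 [0.4072 0.1374 0.084 ] [226 146  60]
328 270 [0.4064 0.1421 0.0843] [226 144  57]
317 280 [0.4132 0.1383 0.0825] [225 142  57]
225 [0.426  0.1107 0.0006] [66 59 62]
230 [ 0.4306  0.111  -0.0011] [67 61 57]
235 [ 0.4345  0.1114 -0.0011] [96 92 90]
240 [0.4342 0.1124 0.0074] [191 189 190]
245 [0.434  0.1133 0.0151] [190 189 188]
250 [0.4349 0.114  0.0203] [209 172 168]
255 [0.4344 0.1149 0.0277] [198 169 167]
260 [0.4106 0.1181 0.0743] [158 160 160]
265 [0.4106 0.1186 0.0788] [159 159 160]
270 [0.4104 0.1191 0.0832] [157 155 153]
275 [0.4102 0.1196 0.0873] [160 159 161]
280 [0.4102 0.1201 0.0911] [159 157 158]
285 [0.4104 0.1205 0.0942] [159 158 159]
290 [0.4103 0.1209 0.0977] [188 187 185]
295 [0.4086 0.1214 0.1031] [107  98  99]
0.02546751672441659 32.239288687705994
```

Pinched: the opening is 25.5 mm. Swinging the lid open along the arc.

Request:
{"method": "jog_arm", "body": {"plan": [[-0.17, 0, -0.71, 0, 0, 0, -1], [-0.23, 0, -0.69, 0, 0, 0, -1], [-0.28, 0, -0.67, 0, 0, 0, -1], [-0.34, 0, -0.65, 0, 0, 0, -1], [-0.39, 0, -0.62, 0, 0, 0, -1], [-0.44, 0, -0.58, 0, 0, 0, -1], [-0.49, 0, -0.54, 0, 0, 0, -1], [-0.53, 0, -0.5, 0, 0, 0, -1]]}}

```text
t: 7.05
tool_pos: [0.4687, 0.1468, 0.1203]
tool_rot: [0.225, -3.117, 0.001]
contact_force: [-16.0, 1.9, 8.1]
opening: 0.0253
grip_force: 54.2
```

Request:
{"method": "jog_arm", "body": {"plan": [[-0.57, 0, -0.46, 0, 0, 0, -1], [-0.6, 0, -0.41, 0, 0, 0, -1], [-0.64, 0, -0.36, 0, 0, 0, -1], [-0.66, 0, -0.3, 0, 0, 0, -1], [-0.69, 0, -0.25, 0, 0, 0, -1], [-0.7, 0, -0.19, 0, 0, 0, -1], [0, 0, 0, 0, 0, 0, -1]]}}

```text
t: 7.75
tool_pos: [0.5513, 0.1589, 0.1618]
tool_rot: [0.226, -3.132, -0.002]
contact_force: [-3.6, 4.2, 3.9]
opening: 0.0254
grip_force: 35.7
```

Request:
{"method": "jog_arm", "body": {"plan": [[-0.72, 0, -0.13, 0, 0, 0, -1], [-0.73, 0, -0.07, 0, 0, 0, -1], [-0.73, 0, -0.01, 0, 0, 0, -1], [-0.73, 0, 0.05, 0, 0, 0, -1], [-0.72, 0, 0.11, 0, 0, 0, -1], [-0.71, 0, 0.17, 0, 0, 0, -1], [0, 0, 0, 0, 0, 0, -1]]}}

```text
t: 8.45
tool_pos: [0.6371, 0.1694, 0.1583]
tool_rot: [0.225, -3.131, 0.004]
contact_force: [-2.6, -0.3, 0.2]
opening: 0.0001
grip_force: 1.0
```

Request:
{"method": "jog_arm", "body": {"plan": [[-0.4, 0, 0.13, 0, 0, 0, -1], [-0.3, 0, 0.1, 0, 0, 0, -1], [0, 0, 0, 0, 0, 0, -1]]}}

```text
t: 8.75
tool_pos: [0.6376, 0.1695, 0.1576]
tool_rot: [0.224, -3.098, 0.01]
contact_force: [-54.3, -11.3, 34.0]
opening: 0.0001
grip_force: 31.9
```

The grip slackened and slipped off, and the fingers are now pressing on something. Backing off straight away.

Request:
{"method": "jog_arm", "body": {"plan": [[0.5, 0, -0.6, 0, 0, 0, -1], [0.3, 0, -1, 0, 0, 0, -1], [0, 0, -1, 0, 0, 0, -1], [0, 0, -1, 0, 0, 0, -1], [0, 0, 0, 0, 0, 0, -1]]}}

```text
t: 9.25
tool_pos: [0.637, 0.1699, 0.2303]
tool_rot: [-0.225, 3.126, -0.001]
contact_force: [0.4, -0.7, -0.0]
opening: -0.0001
grip_force: 0.0
```

Run:
```python
from h import *
o=ctrl.get_obs();print(o["tool_pos"],o["tool_rot"],o["contact_force"])
im,d,c,o=grab("wrist");cw=im.copy()
H=hsv(im);h,s,v=[H[...,i].astype(int) for i in range(3)];K,T=c
for b in blobs((abs(h-17)<7)&(s>150)&(v>100),60):
    M=cv2.moments(b);u=np.array([M['m10']/M['m00'],M['m01']/M['m00']]).astype(int);print("w",u,cv2.boundingRect(b),T[:3,:3]@(np.linalg.inv(K)@np.array([*u,1.])*d[u[1],u[0]])+T[:3,3])
im,d,c,o=grab("scene");K,T=c
cv2.imwrite("pics/a4.png",np.vstack([cv2.resize(im[80:230,220:460,::-1],(640,400)),cw[200:,:,::-1]]))
H=hsv(im);h,s,v=[H[...,i].astype(int) for i in range(3)]
for b in blobs((abs(h-17)<5)&(s>150)&(v>150),6):
    M=cv2.moments(b);u=np.array([M['m10']/M['m00'],M['m01']/M['m00']]).astype(int);print("s",u,cv2.boundingRect(b),T[:3,:3]@(np.linalg.inv(K)@np.array([*u,1.])*d[u[1],u[0]])+T[:3,3])
```

```text
[0.637  0.1699 0.2303] [-0.2245  3.1257 -0.0013] [ 0.3526 -0.6682 -0.0412]
w [318 238] (300, 225, 37, 35) [0.6513 0.1729 0.2076]
s [372 196] (368, 194, 9, 5) [0.6633 0.171  0.2235]
```

View pics/a4.png

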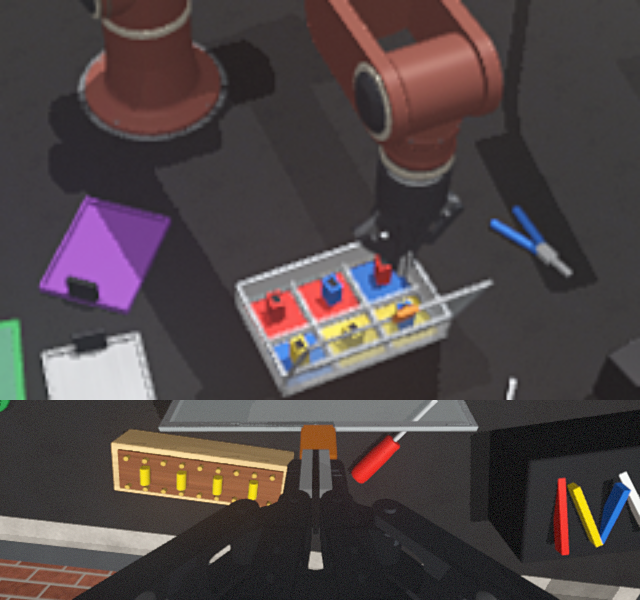

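The lid is now wide open: the tab is at about z 0.21, some 111–113° round, against the stop. The caps are clearly visible. Moving back over the case to measure them.

Request:
{"method": "jog_arm", "body": {"plan": [[0.8, 0, -0.5, 0, 0, 0, 1], [1, 0, 0, 0, 0, 0, 1], [1, 0, 0, 0, 0, 0, 1], [1, 0, 0, 0, 0, 0, 1], [1, 0, 0.2, 0, 0, 0, 1], [1, 0, 0.2, 0, 0, 0, 1], [1, 0, 0.5, 0, 0, 0, 1], [1, 0, 0.5, 0, 0, 0, 1]]}}

```text
t: 10.15
tool_pos: [0.479, 0.1474, 0.2054]
tool_rot: [0.225, -3.131, 0.001]
contact_force: [-0.1, 0.7, 0.9]
opening: 0.0856
grip_force: 0.0
```

Request:
{"method": "jog_arm", "body": {"plan": [[1, 0, 0.5, 0, 0, 0, 1], [0, 0, 0, 0, 0, 0, 1], [0, 0, 0, 0, 0, 0, 1]]}}

```text
t: 10.45
tool_pos: [0.4604, 0.1448, 0.1966]
tool_rot: [0.226, -3.132, 0.001]
contact_force: [0.4, -0.8, 0.2]
opening: 0.0854
grip_force: 0.0
```

```bash
cat >> h.py <<'E'
def caps(c,im,d):
    """cap tops at z=.041: points with height in 36..46 mm inside the case, by colour"""
    K,T=c;H=hsv(im);h,s,v=[H[...,i].astype(int) for i in range(3)]
    uu,vv=np.meshgrid(np.arange(640),np.arange(400));P=(np.stack([uu,vv,uu*0+1],-1)@np.linalg.inv(K).T)*d[...,None]@T[:3,:3].T+T[:3,3]
    return P,h,s,v
E
python3 - <<'E'
from h import *
im,d,c,o=grab("wrist");cv2.imwrite("pics/w5.png",im[:,:,::-1]);np.save("pics/w5.npy",d);print(o["tool_pos"],o["tool_rot"])
P,h,s,v=caps(c,im,d)
C=np.array([.5099,.1540]);a=np.radians(8.25);Rc=np.array([[np.cos(a),np.sin(a)],[-np.sin(a),np.cos(a)]])
L=(P[...,:2]-C)@Rc.T
m=(P[...,2]>.037)&(P[...,2]<.046)&(abs(L[...,0])<.070)&(abs(L[...,1])<.112)&(d>0)
for b in blobs(cv2.morphologyEx(m.astype(np.uint8),cv2.MORPH_OPEN,np.ones((3,3))),40):
    (x,y),wh,an=rect(c,b,.041);q=b[:,0].mean(0).astype(int);k=np.zeros(m.shape,np.uint8);cv2.drawContours(k,[b],-1,1,-1)
    print(q,np.array([x,y]),"case",Rc@(np.array([x,y])-C),np.array(wh),round(an,1),"z",np.median(P[...,2][k>0]),"hsv",np.median(h[k>0]),np.median(s[k>0]))
E
```

```text
[0.4604 0.1448 0.1966] [ 0.2255 -3.1324  0.0007]
[388 180] [0.4567 0.2264] case [-0.0423  0.0793] [0.0202 0.026 ] 85.0 z 0.04073015250366491 hsv 2.0 163.0
[318 184] [0.4726 0.1488] case [-0.0376  0.0003] [0.0258 0.0201] 8.9 z 0.040622850325241544 hsv 111.0 113.0
[247 180] [0.4788 0.07  ] case [-0.0428 -0.0787] [0.0261 0.019 ] 3.7 z 0.040501529994941665 hsv 1.0 179.0
[377 246] [0.5389 0.2307] case [0.0397 0.0717] [0.0205 0.0263] 89.7 z 0.04078949178261421 hsv 109.0 129.0
[251 244] [0.5576 0.0801] case [ 0.0366 -0.08  ] [0.026  0.0201] 10.6 z 0.04050337812281257 hsv 26.0 165.5
[313 246] [0.5501 0.1551] case [ 0.0399 -0.0047] [0.0265 0.0199] 21.3 z 0.04064224740896588 hsv 26.0 184.0
```

View pics/w5.png

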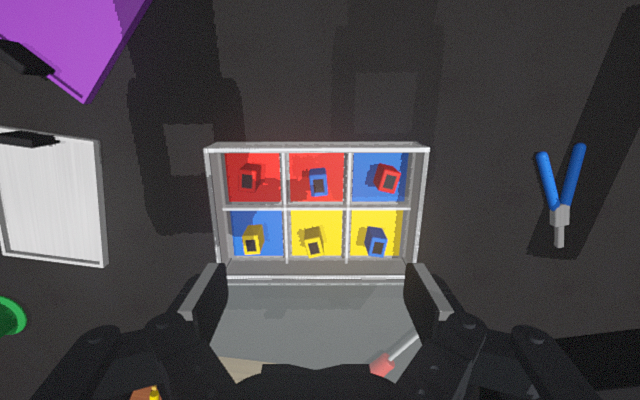

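The wrist view matches the earlier reading. Wrong ones:
- red at (388,180) on blue
- blue at (318,184) on red
- yellow at (251,244) on blue
- blue at (377,246) on yellow

The red at (247,180) and the yellow at (313,246) are right. All tops measure 26x20 mm at z 0.041, as they should.

I'll start with the near-left red. The first leg is already known, and I'll check the tray in the top view at the same time.

```bash
cat >> h.py <<'E'
def tray():
    im,d,c,o=grab("top");H=hsv(im);h,s,v=[H[...,i].astype(int) for i in range(3)]
    g=ray(c,[[350,0]],0);m=(s<60)&(v>105);m[:130]=0;m[250:]=0;m[:,340:]&=True;m[:,:338]=0;m[:,500:]=0
    for b in blobs(m,300)[:2]:print("tray",b[:,0].mean(0),rect(c,b,.012))
    m=(v<30)
    P=caps(c,im,d)[0];z=P[...,2];q=(z>.03)&(z<.055)&(v<80)&(s<90)&(P[...,1]<-.05)&(P[...,0]<.62)&(P[...,0]>.38)&(P[...,1]>-.5)
    for b in blobs(q,6):print("fin",b[:,0].mean(0),rect(c,b,.044))
E
python3 - <<'E'
from h import *
tray()
C=np.array([.5099,.1540]);a=np.radians(8.25);y=np.array([-np.sin(a),np.cos(a)])
A=np.array([.4567,.2264])-.004*y
delta([*A,.04],175);delta([*A,-.022],175)
E
```

```text
tray [398.3301 187.0048] ((0.5508748888969421, -0.18158602714538574), (0.13394077122211456, 0.17411933839321136), 89.65186309814453)
fin [397.1786 237.5357] ((0.39114484190940857, -0.17356492578983307), (0.0367579311132431, 0.010054372251033783), 72.1935806274414)
turn [-0.0002  0.0007  0.294 ] shift(target axes) [0.5464 3.84   7.8909]
turn [-0.0002  0.0007  0.294 ] shift(target axes) [ 0.5464  3.84   10.9909]
```

Request:
{"method": "jog_arm", "body": {"plan": [[0, 0, 0, 0, 0, 0.147, -0.1], [0, 0, 0, 0, 0, 0.147, -0.1], [0.14, 0.96, 1, 0, 0, 0, -0.1], [0.14, 0.96, 1, 0, 0, 0, -0.1], [0.14, 0.96, 1, 0, 0, 0, -0.1], [0.13, 0.96, 1, 0, 0, 0, -0.1], [0, 0, 1, 0, 0, 0, -0.1], [0, 0, 1, 0, 0, 0, -0.1]], "grip_force": 40}}

```text
t: 11.35
tool_pos: [0.4575, 0.2233, 0.0773]
tool_rot: [0.135, 3.138, 0.0]
contact_force: [-0.0, -0.3, -0.5]
opening: 0.0384
grip_force: 0.0
```

Request:
{"method": "jog_arm", "body": {"plan": [[0, 0, 1, 0, 0, 0, -0.1], [0, 0, 0.9, 0, 0, 0, -0.1], [0, 0, 0, 0, 0, 0, -0.1], [0, 0, 0.8, 0, 0, 0, -0.1], [0, 0, 0.8, 0, 0, 0, -0.1], [0, 0, 0.8, 0, 0, 0, -0.1], [0, 0, 0.7, 0, 0, 0, -0.1], [0, 0, 0, 0, 0, 0, -0.1]]}}

```text
t: 12.15
tool_pos: [0.4555, 0.2221, -0.0237]
tool_rot: [-0.137, -3.136, 0.002]
contact_force: [-0.2, -0.0, -0.0]
opening: 0.0384
grip_force: 0.0
```

Request:
{"method": "jog_arm", "body": {"plan": [[0, 0, 0, 0, 0, 0, -1], [0, 0, 0, 0, 0, 0, -1], [0, 0, 0, 0, 0, 0, -1], [0, 0, 0, 0, 0, 0, -1], [0, 0, 0, 0, 0, 0, -1]]}}

```text
t: 12.65
tool_pos: [0.4572, 0.2227, -0.0214]
tool_rot: [0.137, 3.137, 0.001]
contact_force: [0.6, -1.1, 3.4]
opening: 0.0192
grip_force: 40.8
```

The red cap is held at 19.2 mm. Lifting it and carrying it to the tray.

Request:
{"method": "jog_arm", "body": {"plan": [[0, 0, -0.7, 0, 0, 0, -1], [0, 0, -0.9, 0, 0, 0, -1], [0, 0, -0.9, 0, 0, 0, -1], [0, 0, -0.9, 0, 0, 0, -1], [0, 0, -0.6, 0, 0, 0, -1], [-0.49, -1, 0, 0, 0, 0, -1], [-0.49, -1, 0, 0, 0, 0, -1], [-0.49, -1, 0, 0, 0, 0, -1]]}}

```text
t: 13.45
tool_pos: [0.4805, 0.1596, 0.0581]
tool_rot: [0.136, 3.138, 0.0]
contact_force: [-0.9, 0.0, -0.7]
opening: 0.0194
grip_force: 40.4
```

Request:
{"method": "jog_arm", "body": {"plan": [[-0.49, -1, 0, 0, 0, 0, -1], [-0.49, -1, 0, 0, 0, 0, -1], [-0.49, -1, 0, 0, 0, 0, -1], [-0.49, -1, 0, 0, 0, 0, -1], [-0.49, -1, 0, 0, 0, 0, -1], [-0.49, -1, 0, 0, 0, 0, -1], [-0.49, -1, 0, 0, 0, 0, -1], [-0.49, -1, 0, 0, 0, 0, -1]]}}

```text
t: 14.25
tool_pos: [0.5446, -0.0069, 0.0579]
tool_rot: [-0.137, -3.138, -0.0]
contact_force: [-0.6, -0.1, -1.2]
opening: 0.0191
grip_force: 25.2
```

Request:
{"method": "jog_arm", "body": {"plan": [[-0.49, -1, 0, 0, 0, 0, -1], [-0.49, -1, 0, 0, 0, 0, -1], [-0.49, -1, 0, 0, 0, 0, -1], [-0.49, -1, 0, 0, 0, 0, -1], [-0.49, -1, 0, 0, 0, 0, -1], [-0.49, -1, 0, 0, 0, 0, -1], [-0.49, -0.95, 0, 0, 0, 0, -1], [0, 0, 0, 0, 0, 0, -1]]}}

```text
t: 15.05
tool_pos: [0.6019, -0.1532, 0.058]
tool_rot: [0.14, 3.138, -0.001]
contact_force: [1.1, 0.6, -0.2]
opening: 0.0185
grip_force: 45.6
```

Run:
```python
from h import *
o=ctrl.get_obs();print(o["tool_pos"],o["opening"],o["grip_force"])
tray()
# tray top-rim seen by wrist: grey low-sat points at height 8..16mm
im,d,c,o=grab("wrist");P,h,s,v=caps(c,im,d);cv2.imwrite("pics/w6.png",im[:,:,::-1])
m=(P[...,2]>-.01)&(P[...,2]<.02)&(s<60)&(v>110)&(d>0)
for b in blobs(m,800)[:2]:print(rect(c,b,.012))
```

```text
[ 0.6019 -0.1532  0.058 ] 0.01851775297711738 45.610862374305725
((0.5504395365715027, -0.1837519407272339), (0.13093741238117218, 0.1706334799528122), 89.58094024658203)
((0.5403584241867065, 0.03492964059114456), (0.1320117563009262, 0.015322280116379261), 8.324077606201172)
```

View pics/w6.png

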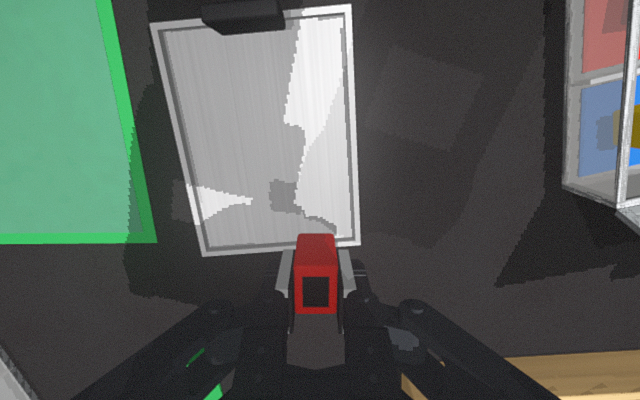

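The tray measures 131x171 mm with its centre at (0.550,-0.184). The red cap hangs upright over its far +y quarter. Setting it down.

Request:
{"method": "jog_arm", "body": {"plan": [[0, 0, 1, 0, 0, 0, -1], [0, 0, 1, 0, 0, 0, -1], [0, 0, 0.9, 0, 0, 0, -1], [0, 0, 0.6, 0, 0, 0, -1], [0, 0, 0.3, 0, 0, 0, -1], [0, 0, 0.2, 0, 0, 0, -1], [0, 0, 0, 0, 0, 0, -1], [0, 0, 0, 0, 0, 0, -1]]}}

```text
t: 15.95
tool_pos: [0.6016, -0.1507, -0.0215]
tool_rot: [0.136, 3.137, -0.001]
contact_force: [0.4, -0.3, -0.9]
opening: 0.0193
grip_force: 45.9
```

Request:
{"method": "jog_arm", "body": {"plan": [[0, 0, 0, 0, 0, 0, -0.35], [0, 0, 0, 0, 0, 0, -0.25], [0, 0, 0, 0, 0, 0, -0.25], [0, 0, -0.5, 0, 0, 0, -0.25], [0, 0, -0.9, 0, 0, 0, -0.25], [0, 0, -1, 0, 0, 0, -0.25], [0, 0, -1, 0, 0, 0, -0.25], [0, 0, -0.6, 0, 0, 0, -0.25]]}}

```text
t: 16.75
tool_pos: [0.6021, -0.151, 0.0605]
tool_rot: [0.137, 3.135, -0.002]
contact_force: [0.7, -0.7, 0.2]
opening: 0.0318
grip_force: 0.0
```

Run:
```python
from h import *
im,d,c,o=grab("wrist");P,h,s,v=caps(c,im,d);print(o["tool_pos"],o["opening"])
m=(P[...,2]>.033)&(P[...,2]<.046)&(P[...,1]<-.05)&(P[...,0]>.49)&(d>0)&((s>100)|(v<60))
for b in blobs(m,40):print("cap?",b[:,0].mean(0),rect(c,b,.04))
C=np.array([.5099,.1540]);a=np.radians(8.25)
delta([.4726,.1488,o["tool_pos"][2]],188.9,o)
```

```text
[ 0.6021 -0.151   0.0605] 0.031768655207038234
cap? [315.6667 217.1624] ((0.5998050570487976, -0.15144768357276917), (0.019067199900746346, 0.02703327313065529), 85.0153579711914)
cap? [209.7204 389.9247] ((0.7538119554519653, -0.255073606967926), (0.018798572942614555, 0.03799724951386452), 47.73335266113281)
cap? [423.2794 394.3676] ((0.773069441318512, -0.07124041020870209), (0.027189983054995537, 0.012942454777657986), 85.0103530883789)
turn [-0.0017  0.0041 -0.3086] shift(target axes) [ 4.0792 15.8101  0.    ]
```

The red cap stands upright at (0.600,-0.151). Next is the blue one in the red compartment.

Request:
{"method": "jog_arm", "body": {"plan": [[0, 0, 0, 0, 0, -0.154, -0.1], [0, 0, 0, 0, 0, -0.154, -0.1], [0.255, 0.988, 0, 0, 0, 0, -0.1], [0.255, 0.988, 0, 0, 0, 0, -0.1], [0.255, 0.988, 0, 0, 0, 0, -0.1], [0.255, 0.988, 0, 0, 0, 0, -0.1], [0.255, 0.988, 0, 0, 0, 0, -0.1], [0.255, 0.988, 0, 0, 0, 0, -0.1]]}}

```text
t: 17.6
tool_pos: [0.5516, -0.0363, 0.0577]
tool_rot: [-0.244, 3.132, 0.0]
contact_force: [-0.3, 0.1, -0.5]
opening: 0.0384
grip_force: 0.0
```

Request:
{"method": "jog_arm", "body": {"plan": [[0.255, 0.988, 0, 0, 0, 0, -0.1], [0.255, 0.988, 0, 0, 0, 0, -0.1], [0.255, 0.988, 0, 0, 0, 0, -0.1], [0.255, 0.988, 0, 0, 0, 0, -0.1], [0.255, 0.988, 0, 0, 0, 0, -0.1], [0.255, 0.988, 0, 0, 0, 0, -0.1], [0.255, 0.988, 0, 0, 0, 0, -0.1], [0.255, 0.988, 0, 0, 0, 0, -0.1]]}}

```text
t: 18.4
tool_pos: [0.4867, 0.1133, 0.0577]
tool_rot: [-0.244, 3.132, 0.0]
contact_force: [0.0, 1.0, 0.8]
opening: 0.0386
grip_force: 0.0
```

Request:
{"method": "jog_arm", "body": {"plan": [[0.255, 0.988, 0, 0, 0, 0, -0.1], [0.255, 0.988, 0, 0, 0, 0, -0.1], [0, 0, 0, 0, 0, 0, -0.1], [0, 0, 0.7, 0, 0, 0, -0.1], [0, 0, 0.7, 0, 0, 0, -0.1], [0, 0, 0, 0, 0, 0, -0.1]]}}

```text
t: 19.0
tool_pos: [0.469, 0.1483, 0.0261]
tool_rot: [0.241, -3.126, 0.001]
contact_force: [0.8, -0.1, -1.0]
opening: 0.0386
grip_force: 0.0
```

Run:
```python
from h import *
delta([.4726,.1488,-.022],188.9)
```

```text
turn [-0.0003 -0.0078 -0.0019] shift(target axes) [-0.1833 -0.0038  2.4066]
```

Request:
{"method": "jog_arm", "body": {"plan": [[-0.15, 0, 0.8, 0, 0, 0, -0.1], [0, 0, 0.8, 0, 0, 0, -0.1], [0, 0, 0.8, 0, 0, 0, -0.1], [0, 0, 0, 0, 0, 0, -0.1], [0, 0, 0, 0, 0, 0, -1], [0, 0, 0, 0, 0, 0, -1], [0, 0, 0, 0, 0, 0, -1], [0, 0, 0, 0, 0, 0, -1]]}}

```text
t: 19.8
tool_pos: [0.4751, 0.1498, -0.0176]
tool_rot: [-0.243, 3.131, 0.0]
contact_force: [0.7, 0.2, 0.3]
opening: 0.0191
grip_force: 41.5
```

Request:
{"method": "jog_arm", "body": {"plan": [[0, 0, 0, 0, 0, 0, -1], [0, 0, -0.7, 0, 0, 0, -1], [0, 0, -0.9, 0, 0, 0, -1], [0, 0, -0.9, 0, 0, 0, -1], [0, 0, -0.9, 0, 0, 0, -1], [0, 0, -0.6, 0, 0, 0, -1], [0, 0, 0, 0, 0, 0, -1]]}}

```text
t: 20.5
tool_pos: [0.4764, 0.1501, 0.0646]
tool_rot: [-0.243, 3.127, 0.001]
contact_force: [1.2, -0.2, -0.7]
opening: 0.0191
grip_force: 41.6
```

Request:
{"method": "jog_arm", "body": {"plan": [[-0.184, -1, 0, 0, 0, 0, -1], [-0.184, -1, 0, 0, 0, 0, -1], [-0.184, -1, 0, 0, 0, 0, -1], [-0.184, -1, 0, 0, 0, 0, -1], [-0.184, -1, 0, 0, 0, 0, -1], [-0.184, -1, 0, 0, 0, 0, -1], [-0.184, -1, 0, 0, 0, 0, -1], [-0.184, -1, 0, 0, 0, 0, -1]]}}

```text
t: 21.3
tool_pos: [0.5277, -0.0045, 0.0606]
tool_rot: [0.243, -3.13, -0.001]
contact_force: [0.2, -0.8, -0.3]
opening: 0.0193
grip_force: 41.6
```

Request:
{"method": "jog_arm", "body": {"plan": [[-0.184, -1, 0, 0, 0, 0, -1], [-0.184, -1, 0, 0, 0, 0, -1], [-0.184, -1, 0, 0, 0, 0, -1], [-0.184, -1, 0, 0, 0, 0, -1], [-0.184, -1, 0, 0, 0, 0, -1], [-0.184, -1, 0, 0, 0, 0, -1], [-0.184, -1, 0, 0, 0, 0, -1], [-0.184, -1, 0, 0, 0, 0, -1]]}}

```text
t: 22.1
tool_pos: [0.5824, -0.1588, 0.0615]
tool_rot: [0.243, -3.132, -0.0]
contact_force: [-0.5, 0.1, 0.3]
opening: 0.0191
grip_force: 41.6
```

Request:
{"method": "jog_arm", "body": {"plan": [[-0.184, -1, 0, 0, 0, 0, -1], [-0.184, -1, 0, 0, 0, 0, -1], [-0.184, -1, 0, 0, 0, 0, -1], [0, 0, 0, 0, 0, 0, -1], [0, 0, 0, 0, 0, 0, -1]]}}

```text
t: 22.6
tool_pos: [0.6021, -0.2154, 0.0614]
tool_rot: [0.242, -3.132, -0.001]
contact_force: [-0.6, 0.5, -1.6]
opening: 0.0191
grip_force: 41.6
```

```bash
cat >> h.py <<'E'
def wtray(name=None):
    im,d,c,o=grab("wrist");P,h,s,v=caps(c,im,d);print(o["tool_pos"],o["opening"],o["grip_force"])
    if name:cv2.imwrite(f"pics/{name}.png",im[:,:,::-1])
    near=(P[...,1]<-.03)&(P[...,0]>.38)&(P[...,0]<.72)&(d>0)
    m=(P[...,2]>-.01)&(P[...,2]<.02)&(s<60)&(v>100)&near
    m=cv2.morphologyEx(m.astype(np.uint8),cv2.MORPH_CLOSE,np.ones((9,9)))
    for b in blobs(m,800)[:1]:print("tray",rect(c,b,.012))
    m=(P[...,2]>.033)&(P[...,2]<.046)&near&((s>90)|(v<60))
    for b in blobs(m,40):q=b[:,0].mean(0);print("cap/fin",q,rect(c,b,.04),im[int(q[1]),b[:,0,0].min()+2])
E
python3 -c "
from h import *
wtray()"
```

```text
[ 0.6021 -0.2154  0.0614] 0.01910374940207572 41.56507909297943
tray ((0.5497292280197144, -0.18362662196159363), (0.13054805994033813, 0.17241127789020538), 89.59455108642578)
cap/fin [403.5659  20.039 ] ((0.471260666847229, -0.18395158648490906), (0.04391966015100479, 0.012044025585055351), 89.68206787109375) [29 30 26]
cap/fin [403.6283 229.1681] ((0.5999546647071838, -0.15322090685367584), (0.021477026864886284, 0.026861071586608887), 83.93226623535156) [112  56  53]
```

Tray unchanged. Setting the blue cap down, then going for the blue cap on yellow.

Request:
{"method": "jog_arm", "body": {"plan": [[0, 0, 1, 0, 0, 0, -1], [0, 0, 1, 0, 0, 0, -1], [0, 0, 0.9, 0, 0, 0, -1], [0, 0, 0.6, 0, 0, 0, -1], [0, 0, 0.3, 0, 0, 0, -1], [0, 0, 0.2, 0, 0, 0, -1], [0, 0, 0, 0, 0, 0, -1], [0, 0, 0, 0, 0, 0, -1]]}}

```text
t: 23.45
tool_pos: [0.6028, -0.2152, -0.0175]
tool_rot: [-0.243, 3.131, -0.001]
contact_force: [1.3, 0.8, -0.2]
opening: 0.019
grip_force: 41.7
```

Request:
{"method": "jog_arm", "body": {"plan": [[0, 0, 0, 0, 0, 0, -0.35], [0, 0, 0, 0, 0, 0, -0.25], [0, 0, 0, 0, 0, 0, -0.25], [0, 0, -0.5, 0, 0, 0, -0.25], [0, 0, -0.9, 0, 0, 0, -0.25], [0, 0, -1, 0, 0, 0, -0.25], [0, 0, -1, 0, 0, 0, -0.25], [0, 0, -0.6, 0, 0, 0, -0.25]]}}

```text
t: 24.25
tool_pos: [0.6038, -0.2157, 0.0657]
tool_rot: [-0.243, 3.128, -0.004]
contact_force: [-0.7, 0.2, -0.1]
opening: 0.0319
grip_force: 0.0
```

```bash
python3 -c "
from h import *
wtray();delta([.5389,.2307,.0],179.7)"
```

```text
[ 0.6038 -0.2157  0.0657] 0.0319327983936165 0.0
tray ((0.5496721267700195, -0.18364325165748596), (0.13072699308395386, 0.17246459424495697), 89.60498046875)
cap/fin [405.9655  16.9138] ((0.4713073670864105, -0.18401466310024261), (0.043610356748104095, 0.012254352681338787), 89.91477966308594) [30 35 36]
cap/fin [403.2321 225.    ] ((0.5999134182929993, -0.15319892764091492), (0.02130349725484848, 0.026867438107728958), 85.18008422851562) [111  56  52]
cap/fin [316.1304 211.5391] ((0.5993998050689697, -0.21693138778209686), (0.02664245292544365, 0.018784862011671066), 8.92495346069336) [ 50  77 133]
turn [-0.0048  0.0081  0.2039] shift(target axes) [ 3.4105 22.3251  3.3645]
```

Request:
{"method": "jog_arm", "body": {"plan": [[0, 0, 0, 0, 0, 0.102, -0.1], [0, 0, 0, 0, 0, 0.102, -0.1], [0.142, 0.969, 0, 0, 0, 0, -0.1], [0.142, 0.969, 0, 0, 0, 0, -0.1], [0.142, 0.969, 0, 0, 0, 0, -0.1], [0.142, 0.969, 0, 0, 0, 0, -0.1], [0.142, 0.969, 0, 0, 0, 0, -0.1], [0.142, 0.969, 0, 0, 0, 0, -0.1]]}}

```text
t: 25.1
tool_pos: [0.5854, -0.0965, 0.0617]
tool_rot: [0.007, 3.142, 0.0]
contact_force: [0.7, 0.4, -0.9]
opening: 0.0384
grip_force: 0.0
```

Request:
{"method": "jog_arm", "body": {"plan": [[0.142, 0.969, 0, 0, 0, 0, -0.1], [0.142, 0.969, 0, 0, 0, 0, -0.1], [0.142, 0.969, 0, 0, 0, 0, -0.1], [0.142, 0.969, 0, 0, 0, 0, -0.1], [0.142, 0.969, 0, 0, 0, 0, -0.1], [0.142, 0.969, 0, 0, 0, 0, -0.1], [0.142, 0.969, 0, 0, 0, 0, -0.1], [0.142, 0.969, 0, 0, 0, 0, -0.1]]}}

```text
t: 25.9
tool_pos: [0.5633, 0.0584, 0.0617]
tool_rot: [0.008, 3.141, 0.0]
contact_force: [0.1, 0.9, 0.4]
opening: 0.0385
grip_force: 0.0
```

Request:
{"method": "jog_arm", "body": {"plan": [[0.142, 0.969, 0, 0, 0, 0, -0.1], [0.142, 0.969, 0, 0, 0, 0, -0.1], [0.142, 0.969, 0, 0, 0, 0, -0.1], [0.142, 0.969, 0, 0, 0, 0, -0.1], [0.142, 0.969, 0, 0, 0, 0, -0.1], [0.142, 0.969, 0, 0, 0, 0, -0.1], [0.142, 0.969, 0, 0, 0, 0, -0.1], [0, 0, 0, 0, 0, 0, -0.1]]}}

```text
t: 26.7
tool_pos: [0.5437, 0.1949, 0.0617]
tool_rot: [-0.004, -3.142, -0.001]
contact_force: [-0.9, 0.4, -0.2]
opening: 0.0383
grip_force: 0.0
```

Request:
{"method": "jog_arm", "body": {"plan": [[0, 0, 0, 0, 0, 0, -0.1], [0.14, 0.969, 0, 0, 0, 0, -0.1], [0.14, 0.969, 0, 0, 0, 0, -0.1], [0, 0, 0, 0, 0, 0, -0.1], [0, 0, 0, 0, 0, 0, -0.1]]}}

```text
t: 27.2
tool_pos: [0.5393, 0.2305, 0.0616]
tool_rot: [0.008, 3.142, -0.001]
contact_force: [-0.5, -0.8, 0.2]
opening: 0.0382
grip_force: 0.0
```

```bash
python3 -c "
from h import *
print(ctrl.get_obs()['tool_pos']);delta([.5389,.2307,-.022],179.7)"
```

```text
[0.5393 0.2305 0.0616]
turn [-0.0009  0.     -0.0001] shift(target axes) [0.0214 0.0079 4.1798]
```

Request:
{"method": "jog_arm", "body": {"plan": [[0, 0, 0.9, 0, 0, 0, -0.1], [0, 0, 0.9, 0, 0, 0, -0.1], [0, 0, 0.8, 0, 0, 0, -0.1], [0, 0, 0.8, 0, 0, 0, -0.1], [0, 0, 0.7, 0, 0, 0, -0.1], [0, 0, 0, 0, 0, 0, -0.1], [0, 0, 0, 0, 0, 0, -1], [0, 0, 0, 0, 0, 0, -1]]}}

```text
t: 28.0
tool_pos: [0.5402, 0.2315, -0.0194]
tool_rot: [0.008, 3.14, 0.001]
contact_force: [0.6, 0.4, 0.7]
opening: 0.019
grip_force: 42.0
```

Request:
{"method": "jog_arm", "body": {"plan": [[0, 0, 0, 0, 0, 0, -1], [0, 0, 0, 0, 0, 0, -1], [0, 0, 0, 0, 0, 0, -1], [0, 0, -0.7, 0, 0, 0, -1], [0, 0, -0.9, 0, 0, 0, -1], [0, 0, -0.9, 0, 0, 0, -1], [0, 0, -0.9, 0, 0, 0, -1], [0, 0, -0.6, 0, 0, 0, -1]]}}

```text
t: 28.8
tool_pos: [0.5404, 0.2315, 0.0624]
tool_rot: [0.008, 3.138, 0.001]
contact_force: [-0.1, 0.0, 0.3]
opening: 0.0193
grip_force: 42.0
```

Request:
{"method": "jog_arm", "body": {"plan": [[0.005, -0.957, 0, 0, 0, 0, -1], [0.005, -0.957, 0, 0, 0, 0, -1], [0.005, -0.957, 0, 0, 0, 0, -1], [0.005, -0.957, 0, 0, 0, 0, -1], [0.005, -0.957, 0, 0, 0, 0, -1], [0.005, -0.957, 0, 0, 0, 0, -1], [0.005, -0.957, 0, 0, 0, 0, -1], [0.005, -0.957, 0, 0, 0, 0, -1]]}}

```text
t: 29.6
tool_pos: [0.5377, 0.0773, 0.0602]
tool_rot: [0.008, 3.141, -0.0]
contact_force: [0.3, -0.2, -1.0]
opening: 0.0194
grip_force: 42.0
```

Request:
{"method": "jog_arm", "body": {"plan": [[0.005, -0.957, 0, 0, 0, 0, -1], [0.005, -0.957, 0, 0, 0, 0, -1], [0.005, -0.957, 0, 0, 0, 0, -1], [0.005, -0.957, 0, 0, 0, 0, -1], [0.005, -0.957, 0, 0, 0, 0, -1], [0.005, -0.957, 0, 0, 0, 0, -1], [0.005, -0.957, 0, 0, 0, 0, -1], [0.005, -0.957, 0, 0, 0, 0, -1]]}}

```text
t: 30.4
tool_pos: [0.5361, -0.0758, 0.0602]
tool_rot: [0.008, 3.141, -0.0]
contact_force: [0.7, -0.2, 1.0]
opening: 0.0196
grip_force: 42.0
```

Request:
{"method": "jog_arm", "body": {"plan": [[0.005, -0.957, 0, 0, 0, 0, -1], [0.005, -0.957, 0, 0, 0, 0, -1], [0.005, -0.957, 0, 0, 0, 0, -1], [0.005, -0.957, 0, 0, 0, 0, -1], [0, 0, 0, 0, 0, 0, -1], [0, 0, 0, 0, 0, 0, -1]]}}

```text
t: 31.0
tool_pos: [0.5352, -0.1516, 0.06]
tool_rot: [0.01, 3.141, 0.001]
contact_force: [-0.3, 0.7, -0.1]
opening: 0.0193
grip_force: 42.0
```

```bash
python3 -c "
from h import *
wtray()"
```

```text
[ 0.5352 -0.1516  0.06  ] 0.019309274897986912 42.03873038291931
tray ((0.5356343984603882, -0.1791997253894806), (0.1697472184896469, 0.14416760206222534), 1.280648946762085)
cap/fin [234.1532 292.2162] ((0.5945230722427368, -0.21534030139446259), (0.021970942616462708, 0.021551121026277542), 7.7488555908203125) [ 55 121 206]
```

Request:
{"method": "jog_arm", "body": {"plan": [[0, 0, 1, 0, 0, 0, -1], [0, 0, 1, 0, 0, 0, -1], [0, 0, 0.9, 0, 0, 0, -1], [0, 0, 0.6, 0, 0, 0, -1], [0, 0, 0.3, 0, 0, 0, -1], [0, 0, 0.22, 0, 0, 0, -1], [0, 0, 0, 0, 0, 0, -1], [0, 0, 0, 0, 0, 0, -1]]}}

```text
t: 31.85
tool_pos: [0.536, -0.1518, -0.02]
tool_rot: [0.008, 3.14, -0.001]
contact_force: [0.2, -0.5, -0.0]
opening: 0.0191
grip_force: 42.2
```

Request:
{"method": "jog_arm", "body": {"plan": [[0, 0, 0, 0, 0, 0, -0.35], [0, 0, 0, 0, 0, 0, -0.25], [0, 0, 0, 0, 0, 0, -0.25], [0, 0, -0.5, 0, 0, 0, -0.25], [0, 0, -0.9, 0, 0, 0, -0.25], [0, 0, -1, 0, 0, 0, -0.25], [0, 0, -1, 0, 0, 0, -0.25], [0, 0, -0.6, 0, 0, 0, -0.25]]}}

```text
t: 32.65
tool_pos: [0.5364, -0.1521, 0.0619]
tool_rot: [0.008, 3.138, -0.002]
contact_force: [1.1, -0.1, 0.2]
opening: 0.0321
grip_force: 0.0
```

```bash
python3 -c "
from h import *
wtray()"
```

```text
[ 0.5364 -0.1521  0.0619] 0.0320948881849994 0.0
tray ((0.5521641373634338, -0.17919692397117615), (0.14036700129508972, 0.1745820790529251), 89.69766235351562)
cap/fin [315.7155 216.6121] ((0.534271776676178, -0.15275585651397705), (0.026659131050109863, 0.01870444044470787), 0.5279405117034912) [ 81 107 170]
cap/fin [317.8491 294.1321] ((0.5987244844436646, -0.1515251100063324), (0.019326137378811836, 0.029379235580563545), 85.2288589477539) [255  85  76]
cap/fin [230.6016 290.3171] ((0.5956829190254211, -0.21543237566947937), (0.023867590352892876, 0.02104129269719124), 7.842886924743652) [ 57 113 197]
```

Request:
{"method": "jog_arm", "body": {"plan": [[0, 0, 0, 0, 0, -0.121, -0.1], [0, 0, 0, 0, 0, -0.121, -0.1], [-0.27, 0.94, 0, 0, 0, 0, -0.1], [-0.27, 0.94, 0, 0, 0, 0, -0.1], [-0.27, 0.94, 0, 0, 0, 0, -0.1], [-0.27, 0.94, 0, 0, 0, 0, -0.1], [-0.27, 0.94, 0, 0, 0, 0, -0.1], [-0.27, 0.94, 0, 0, 0, 0, -0.1]]}}

```text
t: 33.5
tool_pos: [0.546, -0.0339, 0.0587]
tool_rot: [0.29, -3.127, -0.0]
contact_force: [0.7, -0.4, 0.2]
opening: 0.0388
grip_force: 0.0
```

Request:
{"method": "jog_arm", "body": {"plan": [[-0.27, 0.94, 0, 0, 0, 0, -0.1], [-0.27, 0.94, 0, 0, 0, 0, -0.1], [-0.27, 0.94, 0, 0, 0, 0, -0.1], [-0.27, 0.94, 0, 0, 0, 0, -0.1], [-0.27, 0.94, 0, 0, 0, 0, -0.1], [-0.27, 0.94, 0, 0, 0, 0, -0.1], [0, 0, 0, 0, 0, 0, -0.1], [0, 0, 0, 0, 0, 0, -0.1]]}}

```text
t: 34.3
tool_pos: [0.5572, 0.082, 0.0588]
tool_rot: [0.291, -3.127, 0.001]
contact_force: [0.2, 0.5, -0.0]
opening: 0.0382
grip_force: 0.0
```

```bash
python3 -c "
from h import *
print(ctrl.get_obs()['tool_pos']);delta([.5573,.0821,-.022],190.6)"
```

```text
[0.5572 0.082  0.0588]
turn [-0.0004 -0.0011  0.0007] shift(target axes) [-0.0081  0.0038  4.0394]
```

Request:
{"method": "jog_arm", "body": {"plan": [[0, 0, 0.9, 0, 0, 0, -0.1], [0, 0, 0.9, 0, 0, 0, -0.1], [0, 0, 0.8, 0, 0, 0, -0.1], [0, 0, 0.8, 0, 0, 0, -0.1], [0, 0, 0.6, 0, 0, 0, -0.1], [0, 0, 0, 0, 0, 0, -0.1], [0, 0, 0, 0, 0, 0, -1], [0, 0, 0, 0, 0, 0, -1]]}}

```text
t: 35.1
tool_pos: [0.5585, 0.0821, -0.0197]
tool_rot: [-0.289, 3.126, -0.0]
contact_force: [0.2, 0.3, 0.1]
opening: 0.0192
grip_force: 41.2
```

Request:
{"method": "jog_arm", "body": {"plan": [[0, 0, 0, 0, 0, 0, -1], [0, 0, 0, 0, 0, 0, -1], [0, 0, 0, 0, 0, 0, -1], [0, 0, -0.7, 0, 0, 0, -1], [0, 0, -0.9, 0, 0, 0, -1], [0, 0, -0.9, 0, 0, 0, -1], [0, 0, -0.9, 0, 0, 0, -1], [0, 0, -0.6, 0, 0, 0, -1]]}}

```text
t: 35.9
tool_pos: [0.5586, 0.0821, 0.0619]
tool_rot: [-0.29, 3.125, -0.0]
contact_force: [-0.2, -0.5, -0.1]
opening: 0.0189
grip_force: 41.4
```

Request:
{"method": "jog_arm", "body": {"plan": [[0.256, -0.963, 0, 0, 0, 0, -1], [0.256, -0.963, 0, 0, 0, 0, -1], [0.256, -0.963, 0, 0, 0, 0, -1], [0.256, -0.963, 0, 0, 0, 0, -1], [0.256, -0.963, 0, 0, 0, 0, -1], [0.256, -0.963, 0, 0, 0, 0, -1], [0.256, -0.963, 0, 0, 0, 0, -1], [0.256, -0.963, 0, 0, 0, 0, -1]]}}

```text
t: 36.7
tool_pos: [0.5454, -0.0777, 0.0597]
tool_rot: [-0.29, 3.128, -0.0]
contact_force: [-0.5, -0.3, -1.5]
opening: 0.0192
grip_force: 41.4
```

Request:
{"method": "jog_arm", "body": {"plan": [[0.256, -0.963, 0, 0, 0, 0, -1], [0.256, -0.963, 0, 0, 0, 0, -1], [0.256, -0.963, 0, 0, 0, 0, -1], [0.256, -0.963, 0, 0, 0, 0, -1], [0.256, -0.963, 0, 0, 0, 0, -1], [0.256, -0.963, 0, 0, 0, 0, -1], [0.256, -0.963, 0, 0, 0, 0, -1], [0, 0, 0, 0, 0, 0, -1]]}}

```text
t: 37.5
tool_pos: [0.535, -0.218, 0.0599]
tool_rot: [-0.286, 3.128, -0.001]
contact_force: [0.2, -0.0, -0.6]
opening: 0.0193
grip_force: 41.4
```

```bash
python3 -c "
from h import *
wtray()"
```

```text
[ 0.535  -0.218   0.0599] 0.019271507986449877 41.39499306678772
tray ((0.5353817939758301, -0.18347935378551483), (0.13095572590827942, 0.14146246016025543), 89.60558319091797)
cap/fin [405.0625 234.9286] ((0.5343096256256104, -0.15450674295425415), (0.020965533331036568, 0.0269915871322155), 89.44823455810547) [ 70  88 125]
cap/fin [452.2993   9.9489] ((0.39273959398269653, -0.16823822259902954), (0.021404635161161423, 0.013715270906686783), 57.71614456176758) [28 22 30]
cap/fin [388.1724 298.8448] ((0.5885737538337708, -0.15286476910114288), (0.020042546093463898, 0.009383977390825748), 84.16814422607422) [172  61  60]
```

Request:
{"method": "jog_arm", "body": {"plan": [[0, 0, 1, 0, 0, 0, -1], [0, 0, 1, 0, 0, 0, -1], [0, 0, 0.9, 0, 0, 0, -1], [0, 0, 0.6, 0, 0, 0, -1], [0, 0, 0.3, 0, 0, 0, -1], [0, 0, 0.2, 0, 0, 0, -1], [0, 0, 0, 0, 0, 0, -1], [0, 0, 0, 0, 0, 0, -1]]}}

```text
t: 38.35
tool_pos: [0.5357, -0.2163, -0.0199]
tool_rot: [-0.29, 3.127, -0.001]
contact_force: [0.7, -0.2, -0.1]
opening: 0.0194
grip_force: 41.5
```

Request:
{"method": "jog_arm", "body": {"plan": [[0, 0, 0, 0, 0, 0, -0.35], [0, 0, 0, 0, 0, 0, -0.25], [0, 0, 0, 0, 0, 0, -0.25], [0, 0, -0.5, 0, 0, 0, -0.25], [0, 0, -0.9, 0, 0, 0, -0.25], [0, 0, -1, 0, 0, 0, -0.25], [0, 0, -1, 0, 0, 0, -0.25], [0, 0, -1, 0, 0, 0, -0.25]]}}

```text
t: 39.15
tool_pos: [0.5352, -0.2162, 0.0689]
tool_rot: [-0.29, 3.128, -0.001]
contact_force: [0.6, -0.0, -0.5]
opening: 0.0324
grip_force: 0.0
```

Request:
{"method": "jog_arm", "body": {"plan": [[0, 0, -1, 0, 0, 0.052, 0.2], [0, 0, -1, 0, 0, 0, 0.2], [0, 0, -1, 0, 0, 0, 0.2], [0, 0, -1, 0, 0, 0, 0.2], [0, 0, -1, 0, 0, 0, 0.2], [0, 0, -1, 0, 0, 0, 0.2], [0, 0, -1, 0, 0, 0, 0.2], [0, 0, -1, 0, 0, 0, 0.2]]}}

```text
t: 39.95
tool_pos: [0.535, -0.216, 0.229]
tool_rot: [-0.226, 3.133, -0.001]
contact_force: [0.1, -0.3, -0.2]
opening: 0.0513
grip_force: 0.0
```

Request:
{"method": "jog_arm", "body": {"plan": [[0, 0, -0.8, 0, 0, 0, 0.2], [0, 0, 0, 0, 0, 0, 0.2], [0, 0, 0, 0, 0, 0, 0.2]]}}

```text
t: 40.25
tool_pos: [0.535, -0.216, 0.2433]
tool_rot: [-0.226, 3.133, -0.0]
contact_force: [-0.3, 0.9, -0.6]
opening: 0.0511
grip_force: 0.0
```

```bash
python3 -c "
from h import *
wtray('w7');delta([.6536,.1749,.24],188.25)"
```

```text
[ 0.535  -0.216   0.2433] 0.05108135546878686 0.0
tray ((0.550542414188385, -0.1835494339466095), (0.13216251134872437, 0.17232275009155273), 89.66970825195312)
cap/fin [364.9194 171.9032] ((0.5352247953414917, -0.15335501730442047), (0.019703565165400505, 0.025755083188414574), 89.63082122802734) [ 76 102 170]
cap/fin [314.8308 164.7231] ((0.5357527136802673, -0.21769961714744568), (0.025581959635019302, 0.01874895580112934), 8.648599624633789) [247 225  77]
cap/fin [356.3  218.65] ((0.600083589553833, -0.15228115022182465), (0.0199834443628788, 0.026220256462693214), 86.17145538330078) [221  70  71]
cap/fin [308.7167 212.0167] ((0.5995205640792847, -0.2166627198457718), (0.02549344301223755, 0.017353935167193413), 8.227716445922852) [ 83 127 203]
cap/fin [373.1091  43.2   ] ((0.3871639668941498, -0.1758345514535904), (0.04037776589393616, 0.011636124923825264), 57.60416030883789) [52 41 58]
turn [ 0.0012 -0.0016 -0.0002] shift(target axes) [-8.6913 18.4784  0.11  ]
```

View pics/w7.png

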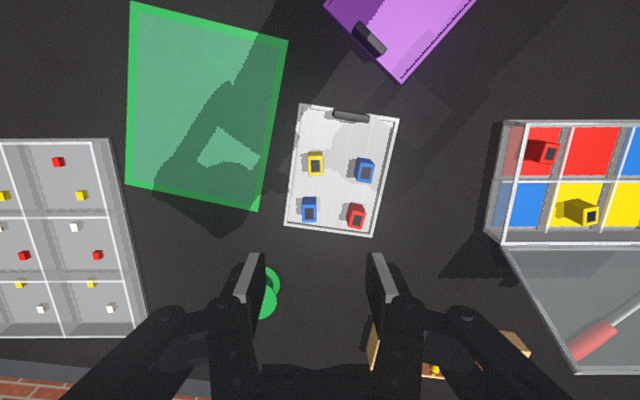

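All four wrong caps stand in the tray: yellow (315,163), blue (365,171), blue (309,211) and red (356,216). The right ones remain in the case. Now to the lid tab.

Request:
{"method": "jog_arm", "body": {"plan": [[-0.435, 0.924, 0, 0, 0, 0, 0.2], [-0.435, 0.924, 0, 0, 0, 0, 0.2], [-0.435, 0.924, 0, 0, 0, 0, 0.2], [-0.435, 0.924, 0, 0, 0, 0, 0.2], [-0.435, 0.924, 0, 0, 0, 0, 0.2], [-0.435, 0.924, 0, 0, 0, 0, 0.2], [-0.435, 0.924, 0, 0, 0, 0, 0.2], [-0.435, 0.924, 0, 0, 0, 0, 0.2]]}}

```text
t: 41.1
tool_pos: [0.5821, -0.0587, 0.2412]
tool_rot: [0.226, -3.13, -0.001]
contact_force: [0.2, 0.4, 0.3]
opening: 0.051
grip_force: 0.0
```

Request:
{"method": "jog_arm", "body": {"plan": [[-0.435, 0.924, 0, 0, 0, 0, 0.2], [-0.435, 0.924, 0, 0, 0, 0, 0.2], [-0.435, 0.924, 0, 0, 0, 0, 0.2], [-0.435, 0.924, 0, 0, 0, 0, 0.2], [-0.435, 0.924, 0, 0, 0, 0, 0.2], [-0.435, 0.924, 0, 0, 0, 0, 0.2], [-0.435, 0.924, 0, 0, 0, 0, 0.2], [-0.435, 0.924, 0, 0, 0, 0, 0.2]]}}

```text
t: 41.9
tool_pos: [0.6298, 0.0974, 0.241]
tool_rot: [0.226, -3.13, -0.0]
contact_force: [-1.2, -0.4, -0.1]
opening: 0.0515
grip_force: 0.0
```

Request:
{"method": "jog_arm", "body": {"plan": [[-0.435, 0.924, 0, 0, 0, 0, 0.2], [-0.435, 0.924, 0, 0, 0, 0, 0.2], [-0.435, 0.924, 0, 0, 0, 0, 0.2], [-0.435, 0.924, 0, 0, 0, 0, 0.2], [0, 0, 0, 0, 0, 0, 0.2], [0, 0, 0, 0, 0, 0, 0.2]]}}

```text
t: 42.5
tool_pos: [0.6543, 0.1751, 0.2429]
tool_rot: [0.227, -3.133, 0.001]
contact_force: [0.7, -0.3, -0.5]
opening: 0.0511
grip_force: 0.0
```

```bash
cat >> h.py <<'E'
def tab():
    im,d,c,o=grab("wrist");P,h,s,v=caps(c,im,d);print(o["tool_pos"],o["opening"])
    m=(abs(h-16)<7)&(s>140)&(v>90)&(d>0)&(P[...,2]>.03)
    for b in blobs(m,60)[:2]:
        k=np.zeros(m.shape,np.uint8);cv2.drawContours(k,[b],-1,1,-1);k=cv2.erode(k,np.ones((3,3)));p=P[k>0];print("tab",b[:,0].mean(0),"mean",p.mean(0),"5%",np.percentile(p,4,0),"95%",np.percentile(p,96,0))
E
python3 -c "
from h import *
tab();delta([.6536,.1749,.156],188.25)"
```

```text
[0.6543 0.1751 0.2429] 0.051129629035582394
tab [178.6262 259.4953] mean [0.8098 0.0064 0.0502] 5% [ 0.7876 -0.0645  0.0463] 95% [0.8366 0.0786 0.0581]
tab [314.1406 216.3438] mean [0.6542 0.1734 0.214 ] 5% [0.6475 0.1625 0.1981] 95% [0.6634 0.1845 0.2223]
turn [-0.0006 -0.0005 -0.0001] shift(target axes) [0.0323 0.0211 4.3546]
```

Request:
{"method": "jog_arm", "body": {"plan": [[0, -0.07, 0.8, 0, 0, 0, 0.2], [0, 0, 0.8, 0, 0, 0, 0.2], [0, 0, 0.8, 0, 0, 0, 0.2], [0, 0, 0.8, 0, 0, 0, 0.2], [0, 0, 0.6, 0, 0, 0, 0.2], [0, 0, 0.5, 0, 0, 0, 0.2], [0, 0, 0, 0, 0, 0, 0.2]], "grip_force": 40}}

```text
t: 43.25
tool_pos: [0.6543, 0.1732, 0.1564]
tool_rot: [0.226, -3.133, 0.0]
contact_force: [0.0, -0.0, 0.8]
opening: 0.0511
grip_force: 0.0
```

Request:
{"method": "jog_arm", "body": {"plan": [[0, 0, 0, 0, 0, 0, -1], [0, 0, 0, 0, 0, 0, -1], [0, 0, 0, 0, 0, 0, -1], [0, 0, 0, 0, 0, 0, -1], [0, 0, 0, 0, 0, 0, -1]]}}

```text
t: 43.75
tool_pos: [0.6552, 0.1742, 0.1585]
tool_rot: [-0.226, 3.131, 0.002]
contact_force: [0.2, 5.0, 5.0]
opening: 0.0251
grip_force: 42.8
```

Run:
```python
from h import *
tab()
a=np.r_[1.95:0:25j];x=.176*np.cos(a);z=.176*np.sin(a)
print(np.c_[a[1:],np.diff(x)/.02,-np.diff(z)/.02].round(2))
```

```text
[0.6552 0.1742 0.1585] 0.02509808057552555
tab [154.1232 294.8058] mean [0.8069 0.0019 0.0502] 5% [ 0.787  -0.0657  0.0464] 95% [0.8357 0.0967 0.0577]
tab [315.3223 280.1801] mean [0.6538 0.173  0.2132] 5% [0.6478 0.162  0.1989] 95% [0.6624 0.1839 0.2221]
[[ 1.87  0.67 -0.24]
 [ 1.79  0.69 -0.18]
 [ 1.71  0.7  -0.13]
 [ 1.62  0.71 -0.07]
 [ 1.54  0.71 -0.01]
 [ 1.46  0.71  0.05]
 [ 1.38  0.71  0.11]
 [ 1.3   0.7   0.16]
 [ 1.22  0.68  0.22]
 [ 1.14  0.66  0.27]
 [ 1.06  0.64  0.33]
 [ 0.97  0.61  0.38]
 [ 0.89  0.57  0.42]
 [ 0.81  0.54  0.47]
 [ 0.73  0.5   0.51]
 [ 0.65  0.46  0.55]
 [ 0.57  0.41  0.59]
 [ 0.49  0.36  0.62]
 [ 0.41  0.31  0.64]
 [ 0.32  0.26  0.67]
 [ 0.24  0.2   0.69]
 [ 0.16  0.14  0.7 ]
 [ 0.08  0.09  0.71]
 [ 0.    0.03  0.71]]
```

Pinched at 25.1 mm. Swinging the lid shut along the reverse arc, checking as I go.

Request:
{"method": "jog_arm", "body": {"plan": [[0.67, 0, -0.24, 0, 0, 0, -1], [0.69, 0, -0.18, 0, 0, 0, -1], [0.7, 0, -0.13, 0, 0, 0, -1], [0.71, 0, -0.07, 0, 0, 0, -1], [0.71, 0, -0.01, 0, 0, 0, -1], [0.71, 0, 0.05, 0, 0, 0, -1], [0, 0, 0, 0, 0, 0, -1]]}}

```text
t: 44.5
tool_pos: [0.5717, 0.162, 0.1704]
tool_rot: [-0.226, 3.13, 0.002]
contact_force: [-0.5, 4.8, 5.0]
opening: 0.025
grip_force: 44.3
```

Request:
{"method": "jog_arm", "body": {"plan": [[0.71, 0, 0.11, 0, 0, 0, -1], [0.7, 0, 0.16, 0, 0, 0, -1], [0.68, 0, 0.22, 0, 0, 0, -1], [0.66, 0, 0.27, 0, 0, 0, -1], [0.64, 0, 0.33, 0, 0, 0, -1], [0.61, 0, 0.38, 0, 0, 0, -1], [0, 0, 0, 0, 0, 0, -1]]}}

```text
t: 45.2
tool_pos: [0.491, 0.1501, 0.1411]
tool_rot: [0.226, -3.132, -0.001]
contact_force: [-8.0, 3.4, 12.4]
opening: 0.0249
grip_force: 47.1
```

Request:
{"method": "jog_arm", "body": {"plan": [[0.57, 0, 0.42, 0, 0, 0, -1], [0.54, 0, 0.47, 0, 0, 0, -1], [0.5, 0, 0.51, 0, 0, 0, -1], [0.46, 0, 0.55, 0, 0, 0, -1], [0.41, 0, 0.59, 0, 0, 0, -1], [0.36, 0, 0.62, 0, 0, 0, -1], [0.31, 0, 0.64, 0, 0, 0, -1], [0, 0, 0, 0, 0, 0, -1]]}}

```text
t: 46.0
tool_pos: [0.4273, 0.1407, 0.0611]
tool_rot: [0.225, -3.128, -0.0]
contact_force: [-4.5, 3.3, 3.3]
opening: 0.0253
grip_force: 54.7
```

Request:
{"method": "jog_arm", "body": {"plan": [[0.26, 0, 0.67, 0, 0, 0, -1], [0.2, 0, 0.69, 0, 0, 0, -1], [0.14, 0, 0.7, 0, 0, 0, -1], [0.09, 0, 0.65, 0, 0, 0, -1], [0.03, 0, 0.5, 0, 0, 0, -1], [0, 0, 0, 0, 0, 0, -1]]}}

```text
t: 46.6
tool_pos: [0.4144, 0.1388, -0.0022]
tool_rot: [0.225, -3.13, -0.001]
contact_force: [-4.8, 4.1, 0.7]
opening: 0.0249
grip_force: 58.3
```

Request:
{"method": "jog_arm", "body": {"plan": [[0, 0, 0.1, 0, 0, 0, -1], [0, 0, 0.1, 0, 0, 0, -1], [0, 0, 0, 0, 0, 0, -1]]}}

```text
t: 46.9
tool_pos: [0.4143, 0.1387, -0.0052]
tool_rot: [0.225, -3.13, -0.0]
contact_force: [-5.4, 3.8, 1.8]
opening: 0.0253
grip_force: 58.3
```

Request:
{"method": "jog_arm", "body": {"plan": [[0, 0, 0.1, 0, 0, 0, -1], [0, 0, 0.05, 0, 0, 0, -1], [0, 0, 0, 0, 0, 0, -1]]}}

```text
t: 47.2
tool_pos: [0.4142, 0.1387, -0.0081]
tool_rot: [0.225, -3.129, -0.0]
contact_force: [-6.1, 4.1, 1.8]
opening: 0.0253
grip_force: 58.4
```

Run:
```python
from h import *
o=ctrl.get_obs();print(o["contact_force"]);tab()
```

```text
[-6.0524  4.0662  1.7503]
[ 0.4142  0.1387 -0.0081] 0.025262516108152805
tab [315.5514 302.2798] mean [0.4146 0.1377 0.0619] 5% [0.402  0.1262 0.0571] 95% [0.4309 0.1491 0.0628]
```

Request:
{"method": "jog_arm", "body": {"plan": [[0, 0, 0.15, 0, 0, 0, -1], [0, 0, 0.1, 0, 0, 0, -1], [0, 0, 0, 0, 0, 0, -1]]}}

```text
t: 47.55
tool_pos: [0.4143, 0.1387, -0.0121]
tool_rot: [0.226, -3.129, 0.0]
contact_force: [-10.5, 2.6, 9.0]
opening: 0.0251
grip_force: 59.1
```

Request:
{"method": "jog_arm", "body": {"plan": [[0, 0, 0.1, 0, 0, 0, -1], [0, 0, 0, 0, 0, 0, -1], [0, 0, 0, 0, 0, 0, -1]]}}

```text
t: 47.85
tool_pos: [0.4146, 0.1388, -0.0126]
tool_rot: [0.226, -3.128, 0.0]
contact_force: [-15.0, 0.8, 19.7]
opening: 0.025
grip_force: 60.6
```

Run:
```python
from h import *
o=ctrl.get_obs();print(o["contact_force"]);tab()
```

```text
[-14.9754   0.7717  19.6514]
[ 0.4146  0.1388 -0.0126] 0.024975923209980565
tab [315.4187 302.1992] mean [0.4146 0.1377 0.0578] 5% [0.4018 0.1262 0.053 ] 95% [0.4306 0.1491 0.0587]
```

The lid is seated: a firm stop at 20 N, with the tab top down at 58 mm. Releasing and rising, then measuring the tray, fin and mat again.

Request:
{"method": "jog_arm", "body": {"plan": [[0, 0, -0.05, 0, 0, 0, -1], [0, 0, 0, 0, 0, 0, 0.2], [0, 0, 0, 0, 0, 0, 0.2], [0, 0, 0, 0, 0, 0, 0.2], [0, 0, -0.7, 0, 0, 0, 0.2], [0, 0, -1, 0, 0, 0, 0.2], [0, 0, -1, 0, 0, 0, 0.2], [0, 0, -1, 0, 0, 0, 0.2]]}}

```text
t: 48.7
tool_pos: [0.4156, 0.1383, 0.0607]
tool_rot: [0.225, -3.133, 0.001]
contact_force: [0.4, -0.5, -1.1]
opening: 0.0514
grip_force: 0.0
```

Request:
{"method": "jog_arm", "body": {"plan": [[0, 0, -1, 0, 0, 0, 0], [0, 0, -1, 0, 0, 0, -0.1], [0, 0, -1, 0, 0, 0, -0.2], [0, 0, 0, 0, 0, 0, -0.2], [0, 0, 0, 0, 0, 0, -0.2]]}}

```text
t: 49.2
tool_pos: [0.4158, 0.1385, 0.1199]
tool_rot: [-0.225, 3.133, -0.001]
contact_force: [0.1, -0.7, -0.6]
opening: 0.0344
grip_force: 0.0
```

```bash
cat >> h.py <<'E'
def mat(n="top"):
    im,d,c,o=grab(n);H=hsv(im);h,s,v=[H[...,i].astype(int) for i in range(3)]
    b=blobs(cv2.morphologyEx(((abs(h-68)<18)&(s>60)&(v>50)).astype(np.uint8),cv2.MORPH_CLOSE,np.ones((9,9))),200)[0]
    print("mat",n,cv2.boundingRect(b),rect(c,b,.001))
E
python3 - <<'E'
from h import *
tab();tray();mat();print(ctrl.get_obs()["q"]);delta([.4705,-.184,.07],90)
E
```

```text
[0.4158 0.1385 0.1199] 0.03440047084743534
tab [315.9766 202.    ] mean [0.4161 0.1382 0.0589] 5% [0.4029 0.127  0.0565] 95% [0.4305 0.1493 0.0592]
tray [398.226  186.8702] ((0.5511952638626099, -0.18158796429634094), (0.13394077122211456, 0.17476001381874084), 89.65186309814453)
fin [396.7059 237.8235] ((0.3888220191001892, -0.17272083461284637), (0.036768343299627304, 0.011660969816148281), 63.8782958984375)
mat top (428, 163, 68, 82) ((0.5029271245002747, -0.3728457987308502), (0.1942853182554245, 0.23454608023166656), 85.41800689697266)
[ 0.1518 -0.365   2.1101 -0.0001  1.3994 -1.5627]
turn [-0.0034 -0.0026  2.183 ] shift(target axes) [-16.1233   2.7876   2.4239]
```

Run:
```python
from h import *
im,d,c,o=grab("wrist");P,h,s,v=caps(c,im,d);cv2.imwrite("pics/w8.png",im[:,:,::-1])
C=np.array([.5099,.1540]);a=np.radians(8.25);Rc=np.array([[np.cos(a),np.sin(a)],[-np.sin(a),np.cos(a)]])
L=(P[...,:2]-C)@Rc.T
for x in np.arange(-.095,.09,.01):
    m=(abs(L[...,0]-x)<.004)&(abs(L[...,1])<.1)&(d>0)
    if m.sum()>10:print(round(x,3),m.sum(),np.percentile(P[...,2][m],[10,50,90,98]))
```

```text
-0.095 4342 [-0.0008  0.1946  0.2287  0.2322]
-0.085 4357 [-0.0006  0.2125  0.2219  0.2247]
-0.075 1806 [0.0516 0.0527 0.0538 0.0576]
-0.065 1933 [0.0513 0.0521 0.0529 0.0533]
-0.055 1836 [0.0513 0.0521 0.0529 0.0534]
-0.045 1527 [0.0513 0.0521 0.0529 0.0534]
-0.035 1255 [0.0513 0.0521 0.0529 0.0533]
-0.025 1109 [0.0513 0.0521 0.0529 0.0534]
-0.015 1045 [0.0514 0.0521 0.0529 0.0533]
-0.005 928 [0.0514 0.0521 0.0529 0.0535]
0.005 810 [0.0514 0.0521 0.0529 0.0534]
0.015 536 [0.0513 0.0521 0.0529 0.0533]
0.025 519 [0.0514 0.0521 0.0529 0.0535]
0.035 526 [0.0513 0.0521 0.0529 0.0532]
0.045 589 [0.0514 0.0522 0.0529 0.0535]
0.055 591 [0.0514 0.0522 0.0528 0.0533]
0.065 579 [0.0513 0.0522 0.0528 0.0533]
0.075 649 [0.0518 0.0529 0.0537 0.0542]
```

View pics/w8.png

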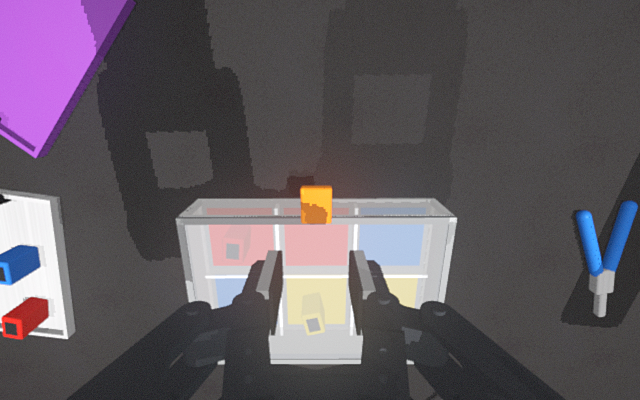

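The wrist view shows the lid flat at z 0.052 from front to hinge, so it is fully shut, with the right caps inside. Now turning the gripper to pinch the tray fin across its 10 mm thickness.

Request:
{"method": "jog_arm", "body": {"plan": [[0, 0, 0, 0, 0, 0.182, -0.2], [0, 0, 0, 0, 0, 0.182, -0.2], [0, 0, 0, 0, 0, 0.182, -0.2], [0, 0, 0, 0, 0, 0.182, -0.2], [0, 0, 0, 0, 0, 0.182, -0.2], [0, 0, 0, 0, 0, 0.182, -0.2], [0, 0, 0, 0, 0, 0.182, -0.2], [0, 0, 0, 0, 0, 0.182, -0.2]], "grip_force": 100}}

```text
t: 50.2
tool_pos: [0.4152, 0.1386, 0.1191]
tool_rot: [-1.513, -2.751, 0.002]
contact_force: [-1.4, 0.1, 0.2]
opening: 0.0342
grip_force: 0.0
```

Request:
{"method": "jog_arm", "body": {"plan": [[0, 0, 0, 0, 0, 0.182, -0.2], [0, 0, 0, 0, 0, 0.182, -0.2], [0, 0, 0, 0, 0, 0.182, -0.2], [0, 0, 0, 0, 0, 0.181, -0.2], [-0.948, 0.164, 0, 0, 0, 0, -0.2], [-0.948, 0.164, 0, 0, 0, 0, -0.2], [-0.948, 0.164, 0, 0, 0, 0, -0.2], [-0.948, 0.164, 0, 0, 0, 0, -0.2]]}}

```text
t: 51.0
tool_pos: [0.4283, 0.0622, 0.1191]
tool_rot: [-2.22, -2.221, 0.002]
contact_force: [0.4, -1.4, 0.2]
opening: 0.0339
grip_force: 0.0
```

Request:
{"method": "jog_arm", "body": {"plan": [[-0.948, 0.164, 0, 0, 0, 0, -0.2], [-0.948, 0.164, 0, 0, 0, 0, -0.2], [-0.948, 0.164, 0, 0, 0, 0, -0.2], [-0.948, 0.164, 0, 0, 0, 0, -0.2], [-0.948, 0.164, 0, 0, 0, 0, -0.2], [-0.948, 0.164, 0, 0, 0, 0, -0.2], [-0.948, 0.164, 0, 0, 0, 0, -0.2], [-0.948, 0.164, 0, 0, 0, 0, -0.2]]}}

```text
t: 51.8
tool_pos: [0.4546, -0.0894, 0.1191]
tool_rot: [-2.22, -2.22, 0.001]
contact_force: [1.6, -0.6, 0.7]
opening: 0.0341
grip_force: 0.0
```

Request:
{"method": "jog_arm", "body": {"plan": [[-0.948, 0.164, 0, 0, 0, 0, -0.2], [-0.948, 0.164, 0, 0, 0, 0, -0.2], [-0.948, 0.164, 0, 0, 0, 0, -0.2], [-0.948, 0.164, 0, 0, 0, 0, -0.2], [-0.948, 0.164, 0, 0, 0, 0, -0.2], [0, 0, 0.8, 0, 0, 0, -0.2], [0, 0, 0.8, 0, 0, 0, -0.2], [0, 0, 0.8, 0, 0, 0, -0.2]]}}

```text
t: 52.6
tool_pos: [0.4705, -0.1826, 0.0697]
tool_rot: [-2.22, -2.219, 0.001]
contact_force: [-0.1, -0.3, 0.2]
opening: 0.0342
grip_force: 0.0
```

Request:
{"method": "jog_arm", "body": {"plan": [[0, 0, 0, 0, 0, 0, -0.2], [0, 0, 0, 0, 0, 0, -0.2]]}}

```text
t: 52.8
tool_pos: [0.4707, -0.1826, 0.0709]
tool_rot: [-2.219, -2.22, 0.001]
contact_force: [0.3, -1.2, -0.3]
opening: 0.034
grip_force: 0.0
```

```bash
python3 -c "
from h import *
wtray('w9');delta([.4705,-.184,-.029],90)"
```

```text
[ 0.4707 -0.1826  0.0709] 0.03400561321657459 0.0
tray ((0.5504382848739624, -0.18319302797317505), (0.13080038130283356, 0.17054079473018646), 89.64927673339844)
cap/fin [498.8898 171.7244] ((0.5988300442695618, -0.15058162808418274), (0.02020692266523838, 0.028566919267177582), 84.90776062011719) [131  49  47]
cap/fin [406.7143 172.8908] ((0.5347707867622375, -0.15143094956874847), (0.02634771354496479, 0.020018963143229485), 0.06177540495991707) [ 67  83 127]
cap/fin [482.7064 253.3119] ((0.5984694957733154, -0.2140434980392456), (0.027668923139572144, 0.02304278314113617), 7.61807107925415) [ 51  70 114]
cap/fin [399.2336 254.215 ] ((0.5352315306663513, -0.21490158140659332), (0.02610114961862564, 0.022595642134547234), 10.280975341796875) [145 129  52]
cap/fin [203.0417 200.5556] ((0.38759705424308777, -0.17504042387008667), (0.0437108539044857, 0.01106544304639101), 57.249549865722656) [117  54 145]
cap/fin [617.4078 323.5728] ((0.7202893495559692, -0.2801418602466583), (0.012793119996786118, 0.046658072620630264), 0.22901085019111633) [24 66 32]
cap/fin [312.0741 211.858 ] ((0.4701748490333557, -0.1819753497838974), (0.009026965126395226, 0.04531256482005119), 0.07253237813711166) [65 64 67]
turn [-0.0005 -0.0004  0.0007] shift(target axes) [-0.0453 -0.0481  5.0509]
```

View pics/w9.png

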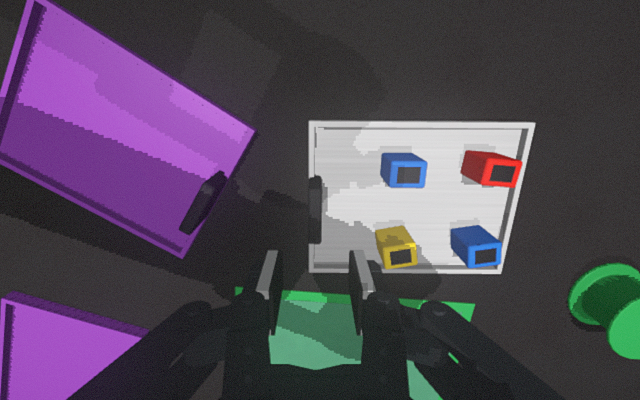

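The fin at (315,210) in the picture lies midway under the pads, and the four caps stand in the steel tray. Lowering and pinching.

Request:
{"method": "jog_arm", "body": {"plan": [[0, 0, 0.9, 0, 0, 0, -0.2], [0, 0, 0.9, 0, 0, 0, -0.2], [0, 0, 0.9, 0, 0, 0, -0.2], [0, 0, 0.9, 0, 0, 0, -0.2], [0, 0, 0.7, 0, 0, 0, -0.2], [0, 0, 0.6, 0, 0, 0, -0.2], [0, 0, 0, 0, 0, 0, -0.2]]}}

```text
t: 53.55
tool_pos: [0.4705, -0.1829, -0.0272]
tool_rot: [-2.219, -2.22, 0.001]
contact_force: [-0.9, -0.9, -0.4]
opening: 0.0342
grip_force: 0.0
```

Request:
{"method": "jog_arm", "body": {"plan": [[0, 0, 0, 0, 0, 0, -0.5], [0, 0, 0, 0, 0, 0, -0.7], [0, 0, 0, 0, 0, 0, -1], [0, 0, 0, 0, 0, 0, -1], [0, 0, 0, 0, 0, 0, -1], [0, 0, 0, 0, 0, 0, -1]], "grip_force": 80}}

```text
t: 54.15
tool_pos: [0.4719, -0.1841, -0.0248]
tool_rot: [2.221, 2.221, -0.001]
contact_force: [-4.8, -1.0, 6.0]
opening: 0.0091
grip_force: 79.2
```

```bash
python3 -c "
from h import *
wtray();print(ctrl.get_obs()['contact_force'])
y=np.radians(-4.6);c=np.array([.503,-.373]);print(c-.08*np.array([np.cos(y),np.sin(y)]))"
```

```text
[ 0.4719 -0.1841 -0.0248] 0.0090622088117402 79.23608422279358
tray ((0.552117645740509, -0.18288396298885345), (0.13102683424949646, 0.16997621953487396), 89.74949645996094)
cap/fin [471.6291 223.5446] ((0.5356055498123169, -0.15064910054206848), (0.027676979079842567, 0.020587312057614326), 0.0022293543443083763) [ 57  79 124]
cap/fin [583.9069 343.4706] ((0.5986445546150208, -0.21219807863235474), (0.030394194647669792, 0.0255794245749712), 9.601160049438477) [ 28  52 104]
cap/fin [120.715  274.7005] ((0.38785868883132935, -0.17512977123260498), (0.047766804695129395, 0.012210852466523647), 57.140933990478516) [113  54 140]
cap/fin [614.8291 220.8894] ((0.5952528119087219, -0.14916005730628967), (0.020741771906614304, 0.024614080786705017), 84.41620635986328) [119  20  12]
cap/fin [315.3013 288.2183] ((0.4724617898464203, -0.1825074702501297), (0.0486300028860569, 0.011674789711833), 89.9963150024414) [35 35 33]
cap/fin [467.2692 332.1923] ((0.5436144471168518, -0.20408472418785095), (0.0075417631305754185, 0.019832607358694077), 53.72111129760742) [51 51 52]
cap/fin [280.5345 281.7931] ((0.4573298692703247, -0.17786262929439545), (0.009311493486166, 0.006487126927822828), 87.47542572021484) [38 39 40]
cap/fin [349.3036 281.5893] ((0.4869057536125183, -0.1778889000415802), (0.005568884778767824, 0.009524444118142128), 14.44475269317627) [40 42 42]
[-3.1052 -0.2074  5.9152]
[ 0.4233 -0.3666]
```

Pinched on the 9 mm fin at 79 N. Squaring by 4.35° first, then dragging gently toward the mat.

Request:
{"method": "jog_arm", "body": {"plan": [[0, 0, -0.05, 0, 0, 0.032, -1], [0, 0, 0, 0, 0, 0.033, -1], [0, 0, 0, 0, 0, 0.032, -1], [-0.15, -0.028, 0, 0, 0, 0, -1], [-0.25, -0.046, 0, 0, 0, 0, -1], [-0.35, -0.065, 0, 0, 0, 0, -1], [-0.4, -0.074, 0, 0, 0, 0, -1], [-0.4, -0.074, 0, 0, 0, 0, -1]]}}

```text
t: 55.0
tool_pos: [0.4634, -0.2148, -0.0247]
tool_rot: [2.304, 2.135, 0.0]
contact_force: [2.1, 3.1, 1.2]
opening: 0.0087
grip_force: 78.6
```

Request:
{"method": "jog_arm", "body": {"plan": [[-0.4, -0.074, 0, 0, 0, 0, -1], [-0.4, -0.074, 0, 0, 0, 0, -1], [-0.4, -0.074, 0, 0, 0, 0, -1], [-0.4, -0.074, 0, 0, 0, 0, -1], [-0.4, -0.074, 0, 0, 0, 0, -1], [-0.4, -0.074, 0, 0, 0, 0, -1], [-0.4, -0.074, 0, 0, 0, 0, -1], [-0.3, -0.055, 0, 0, 0, 0, -1]]}}

```text
t: 55.8
tool_pos: [0.4472, -0.2757, -0.0247]
tool_rot: [-2.305, -2.135, 0.0]
contact_force: [0.8, 4.6, 2.2]
opening: 0.0087
grip_force: 78.8
```

```bash
python3 -c "
from h import *
wtray();tray();delta([.4233,-.3676,-.0255],85.4)"
```

```text
[ 0.4472 -0.2757 -0.0247] 0.00872682616773922 78.81419062614441
tray ((0.5282493233680725, -0.28010815382003784), (0.13100072741508484, 0.17205923795700073), 85.63236236572266)
cap/fin [470.8394 222.2431] ((0.5132206082344055, -0.24661213159561157), (0.0209517665207386, 0.027784833684563637), 85.63453674316406) [ 55  75 121]
cap/fin [585.9899 341.7437] ((0.5719465017318726, -0.31235378980636597), (0.030190860852599144, 0.025765473023056984), 5.2203779220581055) [ 21  52 105]
cap/fin [129.4043  61.9605] ((0.39072462916374207, -0.17925925552845), (0.04154597967863083, 0.009672882035374641), 61.6302490234375) [82 78 80]
cap/fin [614.8069 218.0891] ((0.5726584196090698, -0.24953272938728333), (0.020609378814697266, 0.024353843182325363), 80.96288299560547) [121   9   9]
cap/fin [315.3562 288.03  ] ((0.4475448429584503, -0.27407193183898926), (0.049129653722047806, 0.012093638069927692), 82.65841674804688) [28 34 35]
cap/fin [467.8313 332.012 ] ((0.5177963376045227, -0.30114269256591797), (0.008202074095606804, 0.020623041316866875), 49.35941696166992) [39 43 43]
cap/fin [280.75 281.25] ((0.43324199318885803, -0.2681894600391388), (0.008678129874169827, 0.006548450794070959), 83.99810028076172) [35 40 38]
cap/fin [349.1818 281.5455] ((0.46296757459640503, -0.27048009634017944), (0.0059355772100389, 0.009303716942667961), 3.3843483924865723) [41 40 41]
cap/fin [100.9375  35.642 ] ((0.3843967616558075, -0.16922739148139954), (0.024023544043302536, 0.0017306504305452108), 56.635643005371094) [162  90 190]
tray [425.6826 186.4072] ((0.5289839506149292, -0.2806006669998169), (0.13580870628356934, 0.17265506088733673), 85.90164947509766)
fin [396.825 238.225] ((0.3880660831928253, -0.17212525010108948), (0.03614566847681999, 0.012070505879819393), 56.62434005737305)
turn [-0.0003  0.0027  0.0042] shift(target axes) [-4.6266 -0.814   0.0386]
```

The tray follows rigidly: yaw −4.4°, centre (0.528,−0.280). Dragging the rest.

Request:
{"method": "jog_arm", "body": {"plan": [[-0.3, -0.058, 0, 0, 0, 0, -1], [-0.4, -0.077, 0, 0, 0, 0, -1], [-0.4, -0.077, 0, 0, 0, 0, -1], [-0.4, -0.077, 0, 0, 0, 0, -1], [-0.4, -0.077, 0, 0, 0, 0, -1], [-0.4, -0.077, 0, 0, 0, 0, -1], [-0.4, -0.077, 0, 0, 0, 0, -1], [-0.4, -0.077, 0, 0, 0, 0, -1]]}}

```text
t: 56.7
tool_pos: [0.4306, -0.3365, -0.0247]
tool_rot: [-2.304, -2.135, -0.0]
contact_force: [1.9, 4.2, 2.9]
opening: 0.0087
grip_force: 79.0
```

Request:
{"method": "jog_arm", "body": {"plan": [[-0.4, -0.077, 0, 0, 0, 0, -1], [-0.4, -0.077, 0, 0, 0, 0, -1], [-0.4, -0.077, 0, 0, 0, 0, -1], [-0.3, -0.058, 0, 0, 0, 0, -1], [-0.13, -0.025, 0, 0, 0, 0, -1], [0, 0, 0, 0, 0, 0, -1], [0, 0, 0, 0, 0, 0, -1]]}}

```text
t: 57.4
tool_pos: [0.4217, -0.3689, -0.0247]
tool_rot: [2.304, 2.135, -0.002]
contact_force: [-0.8, -0.5, 1.3]
opening: 0.0086
grip_force: 78.6
```

```bash
cat >> h.py <<'E'
def fit():
    """tray rim rect (z=.012) and mat outer rect (z=.001) from the same picture"""
    for n in("top","wrist"):
        im,d,c,o=grab(n);P,h,s,v=caps(c,im,d)
        near=(P[...,1]<-.2)&(P[...,1]>-.53)&(P[...,0]>.36)&(P[...,0]<.66)&(d>0)
        g=(abs(h-68)<18)&(s>60)&(v>50)&near&(P[...,2]<.02)
        m=(P[...,2]>-.008)&(P[...,2]<.022)&(s<60)&(v>100)&near
        m=cv2.morphologyEx(m.astype(np.uint8),cv2.MORPH_CLOSE,np.ones((5,5)))
        bt=blobs(m,300)[0];print(n,"tray",rect(c,bt,.012))
        q=np.concatenate([b for b in blobs(g,30)]);print(n,"mat",rect(c,q,.001))
E
python3 -c "
from h import *
print(ctrl.get_obs()['tool_pos'],ctrl.get_obs()['opening']);fit()"
```

```text
[ 0.4217 -0.3689 -0.0247] 0.00856707420238755
top tray ((0.5034124851226807, -0.3709295690059662), (0.13311000168323517, 0.17226316034793854), 85.91278076171875)
top mat ((0.5030157566070557, -0.3727699816226959), (0.19428850710391998, 0.23462417721748352), 85.36205291748047)
wrist tray ((0.5027229189872742, -0.3731745779514313), (0.1311240941286087, 0.17174309492111206), 85.64559173583984)
wrist mat ((0.5017569661140442, -0.3746897578239441), (0.19010992348194122, 0.2302759438753128), 85.3113021850586)
```

Within 2 mm and 0.35°. One small trim, then release and lift away.

Request:
{"method": "jog_arm", "body": {"plan": [[-0.03, -0.02, 0, 0, 0, 0.008, -1], [-0.03, -0.02, 0, 0, 0, 0, -1], [0, 0, 0, 0, 0, 0, -1], [0, 0, 0, 0, 0, 0, -1], [0, 0, 0, 0, 0, 0, -1]]}}

```text
t: 58.0
tool_pos: [0.4215, -0.3687, -0.0247]
tool_rot: [2.311, 2.128, 0.001]
contact_force: [2.6, 3.4, 2.0]
opening: 0.0087
grip_force: 78.8
```

Request:
{"method": "jog_arm", "body": {"plan": [[0, 0, 0, 0, 0, 0, -0.6], [0, 0, 0, 0, 0, 0, -0.4], [0, 0, 0, 0, 0, 0, -0.3], [0, 0, 0, 0, 0, 0, -0.3], [0, 0, -0.3, 0, 0, 0, -0.3], [0, 0, -0.7, 0, 0, 0, -0.3], [0, 0, -1, 0, 0, 0, -0.3], [0, 0, -1, 0, 0, 0, -0.3]]}}

```text
t: 58.8
tool_pos: [0.4213, -0.3693, 0.037]
tool_rot: [2.31, 2.128, -0.0]
contact_force: [1.1, -0.4, -0.3]
opening: 0.0301
grip_force: 0.0
```

Request:
{"method": "jog_arm", "body": {"plan": [[0, 0, -1, 0, 0, 0, -0.3], [0, 0, -1, 0, 0, 0, -0.3], [0, 0, -1, 0, 0, 0, -0.3], [0, 0, -1, 0, 0, 0, -0.3], [0, 0, -1, 0, 0, 0, -0.3], [0, 0, -1, 0, 0, 0, -0.3], [0, 0, 0, 0, 0, 0, -0.3], [0, 0, 0, 0, 0, 0, -0.3]]}}

```text
t: 59.6
tool_pos: [0.4213, -0.3694, 0.1561]
tool_rot: [2.31, 2.127, -0.0]
contact_force: [0.5, 0.7, -0.1]
opening: 0.0297
grip_force: 0.0
```

```bash
python3 -c "
from h import *
print(ctrl.get_obs()['tool_pos'],ctrl.get_obs()['opening']);fit()
im,_=ctrl.get_image('top');w,_=ctrl.get_image('wrist')
cv2.imwrite('pics/f.png',np.vstack([cv2.resize(im[140:260,220:520],(640,256)),w[60:400]])[:,:,::-1])"
```

```text
[ 0.4213 -0.3694  0.1561] 0.029746535542406256
top tray ((0.5023431181907654, -0.3714641034603119), (0.13355591893196106, 0.17351678013801575), 85.33686828613281)
top mat ((0.5029781460762024, -0.3728181719779968), (0.19456936419010162, 0.23428156971931458), 85.49430847167969)
wrist tray ((0.5017518997192383, -0.3740202784538269), (0.13032425940036774, 0.17070749402046204), 85.28853607177734)
wrist mat ((0.5018658638000488, -0.3749668598175049), (0.19106349349021912, 0.23149733245372772), 85.29358673095703)
```

View pics/f.png

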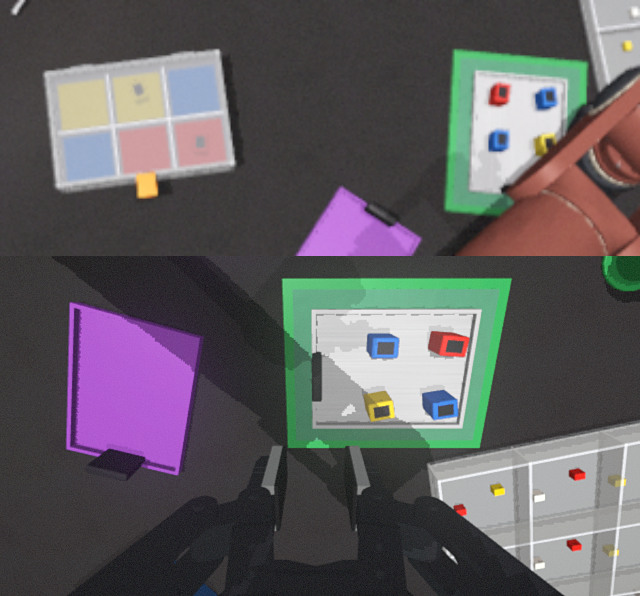

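The tray lies on the mat within about 1 mm and 0.1°, with all four wrongly packed caps standing in it. The case is shut with the yellow on yellow and the red on red inside, and the robot is clear. Handing in.

```bash
python3 -c "
from station import ctrl
print(ctrl.finish_job())"
```

```text
the job is handed in; nothing more can be done
None
```

I handed the job in: four wrongly packed capacitors are in the returns tray, two correct ones are still in the case with the lid shut, and the tray is within about 1 mm of centre and square on the mat; while opening the lid the grip slipped once and the fingertips briefly pressed it with about 65 N, so that may count against the 40 N limit.

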